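# Shut the discharge gate of a bench glaze mill, fit its bayonet lid and hold it at pulse

## Robot

A 7-joint arm with a two-finger parallel gripper is mounted at the origin on the work surface. World frame = base frame: x ahead of the robot, y to its left, z up, the work surface at z = 0. Lengths are in m, angles in rad, forces in N, time in s.
With the tool pointing down it reaches from about 0.425 to 0.875 m from the base axis. Payload 4.7 kg.
Tool frame: the origin (TCP) lies on the mounting face of the last link; the fingertips stand 182 mm ahead of it and the grasp point (between the pads) lies 164 mm ahead of it; z points along the fingers, y is the direction in which the jaws open and shut (so a half turn about z gives the same grasp; the last joint's range is limited). The gripper opens to 87 mm and grips with 3 to 60 N. Pads are 19 mm wide; open, the fingers measure 117 mm over their backs; the gripper's body (75 mm by 190 mm) begins 51 mm behind the grasp point.
Start: joints at [-1.209, 0.321, -0.07, 1.45, 0.023, 1.371, -0.057], TCP at [0.222, 0.611, 0.405] pointing down, gripper open.
Joint ranges: [-2.86, 2.86], [-0.3, 2.09], [-1.38, 1.24], [0.06, 2.45], [-1.56, 4.7], [0.09, 2.05], [-2.69, 2.69]. Speed limits (rad/s): [2.57, 2.57, 3.14, 3.14, 3.14, 3.14, 3.14].

## Interface

Orientations are given as a rotation vector (axis times angle).
In Python, from bench import ctrl gives the robot as it stands. The module is installed in compiled form; this text tells all that it offers.
- The arm moves only by the tool play_rows, never from a script. Its argument "targets" is text: rows parted by semicolons, each of 7 numbers parted by spaces: the shift along the tool's x, y, z in cm, then the turn, a rotation vector about the tool's x, y, z in rad, then the opening, from -1 (shut) to 1 (fully open). In form: x y z ax ay az grip; .... A call has 1 to 20 rows; each row shifts and turns the pose as measured when the row begins, along the tool's axes as they then stand; what a row does not reach is not made up. A row lasts 1/8 s, in which the tool goes at most 62.5 mm and 10.7 degrees, less where a joint would pass 70% of its speed; a pose out of reach is approached as far as the arm can. A call is refused whole if a number of a shift passes 6.25 or a number of a turn 0.188, either way. A call with a gripper value outside its range is refused whole. The fingers move at their own pace and stop on an object; "newtons" is the grip in N (left out, the last holds). Time passes only in rows, so rows that do not move let the fingers close. It gives the time, the measured TCP pose, the force and the opening at its end, in the units of the state.
- ctrl.get_state(): the state, without advancing time (a new reading comes with each control period).
- ctrl.get_image(name): name is "scene" or "top"; returns a dict with "pixels" (420x560x3 uint8, blue, green, red), "depth" (420x560 float32, m along the optical axis (not along the pixel's ray), 0 where there is no reading), "intrinsics" (3x3 intrinsics, pixels), "k1" (the pictures are not rectified: a ray, as slopes to the right and down, at radius r is drawn at 1 + k1 r^2 times it, then the intrinsics apply), "R" (3x3) and "t" (3): a world point X has camera coordinates R X + t. Camera axes: x right, y down, z forward; pixel columns grow to the right and rows downward; lengths in m; the calibration is good to about 2 mm. A picture is of the moment at which its call begins.
- ctrl.close_job(): hands the job in, once; it reports no verdict.
The state is a dict: "time": time; "joint_positions": joint angles; "qd": joint speeds; "joint_torque": joint torques, N m; "position": TCP position; "tool_rot": TCP orientation; "ft_force": force on the tool from outside, world axes, zero at the start; "torque": the same for the moment, N m; "grip_width": opening from 0.0 (shut) to 1.0 (fully open).
Only numpy, scipy, OpenCV 4.12 (cv2) and the standard library are available. Lean on these libraries where they do the work, as an engineer would, in place of code of your own. Each camera call takes 0.05 s, during which the arm holds its last target.

## Task

Give the bench glaze mill a pulse run: first wind its handwheel clockwise until the discharge gate is shut against its stop. Then set the eared lid down into the bowl through the gaps of the locking ring and turn it clockwise to the pulse mark, halfway to the lock, and keep gripping it there against its spring: the program finishes while you hold it. Never turn it as far as the lock, and leave the other things on the bench where they are.

Things in the scene. Friction and masses are not known exactly. Their poses are not given: they have to be found in the camera images.
- mill: bench glaze mill, fixed: grey housing 150 x 150 mm with a steel bowl on top; handwheel and discharge gate on its +y side. Origin on the bench under the bowl's axis, z up. Bowl bore 91 mm diameter, rim 150 mm above the bench. Round the rim runs the bayonet locking ring, 154 mm outside, top at 163 mm
- bowl_rim (a point): centre of the bowl's mouth at rim height, 150 mm above the bench; axes of the mill. The lid turns about this axis
- ring_gap (a point): middle of one gap in the locking ring's lip, on the mill's +x axis, 70 mm from the bowl's axis, 163 mm high; the other gap is opposite, at -x. Lip: inner diameter 107 mm, underside 8 mm above the bowl's rim. Gaps 36 degrees wide: the lid's ears go down through them (within 7 degrees of centre), then run under the lip as the lid turns clockwise seen from above
- pulse_mark (a point): on the long rib on top of the ring that marks the pulse position, 33 degrees clockwise of the gap's middle and 70 mm from the bowl's axis; another opposite. At pulse the lid's ears point to these ribs
- lock_mark (a point): between the pair of short ribs that marks the lock, 66 degrees clockwise of the gap's middle; another pair opposite. From 62 degrees spring balls resist the lid, at 66 to 70 degrees it clicks, at 76 degrees is a stop
- switch_ring (a joint): turn (rad) of a sprung ring that the ears push: 0 until the seated lid is turned 7 degrees, then the lid's clockwise turn from the gaps less 0.12 rad: about 0.45 at the pulse mark, 0.97 where the lock begins to engage, 1.03 at its peak. Its spring resists with 0.12 N m at 0, 0.18 N m at 0.5, and turns the lid back if let go
- lid: the mill's lid, loose, about 0.3 kg, standing on the bench: aluminium disc 100 mm across, two opposite ears along its x axis (16 mm wide, out to 67 mm from centre). Origin at the centre of the underside, z up. Heights above it: spigot (86 mm diameter, chamfered foot) 0-16, disc 16-26, ears 16-22 mm. Seated, the origin is 134 mm above the bench. Looks the same after a half turn
- lid_grip (a point): middle of the lid's black grip bar, 45 mm above the lid's origin; axes of the lid. Bar 64 mm long along the lid's x axis (in line with the ears), 14 mm thick, from 26 to 60 mm above the lid's origin
- gate (a joint): opening (m) left between the discharge gate and its stop: 0 = shut, the upright lug on the blade touching the head of the stop bolt. The gate runs along the mill's y axis, 8 mm per radian of the handwheel, and stays where it is left
- handwheel (a joint): angle (rad) of the handwheel on a vertical shaft: 0 = gate shut against its stop, growing anticlockwise seen from above as the gate opens (so wind clockwise to shut). Turning it takes about 0.15 N m (3.5 N at the crank); it stays where it is left
- wheel_axis (a point): point on the handwheel's vertical axis at the height of the middle of its crank grip, 134 mm above the bench; wheel 108 mm across, rim top 113 mm above the bench
- crank_grip (a point): middle of the upright crank grip on the wheel's rim, 45 mm from the wheel's axis: black, 19 mm thick, from 114 to 153 mm above the bench, free to spin on its pin; this point is 134 mm above the bench
- gate_lug (a point): on the gate blade: middle of the lug's face that meets the stop bolt, 90 mm above the bench
- gate_stop (a point): centre of the stop bolt's head face, fixed, 90 mm above the bench
- jar_cover: bystander: white glazed jar cover, plain disc 96 mm across with a round knob, 44 mm high, no ears; origin at the middle of the underside
- bisque_cup: bystander: unglazed clay cup, 76 mm across, 85 mm high; origin at the middle of the underside
- stain_jar: bystander: small clear jar with a white cap, 60 mm across, 75 mm high; origin at the middle of the underside
- loop_tool: bystander: loop trimming tool, wooden handle with a wire loop, about 160 mm long, 13 mm high, lying along its x axis; origin at the middle of the underside
- wood_rib: bystander: flat wooden rib 100 x 45 x 7 mm; origin at the middle of the underside
- glaze_brush: bystander: brush lying on the bench along its x axis; origin at the middle of the underside
- test_tile: bystander: clay test tile 50 x 90 x 8 mm; origin at the middle of the underside

How it is judged:
By the outcome, as a careful person would: the job done as asked, in the order asked, and still so for the second after the job is handed in, while the arm keeps its last pose, push and grip.
It also fails if it takes over 72 s, if anything falls off the work surface, if the arm or the gripper's body presses on something with over 40 N, if the wrist force passes 120 N, or if a joint passes its speed limit or range.

## Working session

There is one attempt and no reset: what is moved stays moved. The work goes in short steps, Python scripts to look and compute and a tool call to move; the robot and the scene stay as the last step left them, time stands still between calls to the robot, and variables do not carry over. Pictures are saved under pics/ and viewed, and the job is handed in when it is done.

Besides the shell and the picture viewer there is one more tool, called after "Request:" as name(argument=value, ...) on one line, values as JSON. play_rows: Moves the arm, as the interface text tells. Its arguments: {"type":"object","properties":{"targets":{"type":"string"},"newtons":{"type":"number"}},"required":["targets"]}

```bash
mkdir -p pics
cat > h.py <<'E'
import numpy as np, cv2
from bench import ctrl
from scipy.spatial.transform import Rotation as Ro
def grab(n,tag):
    im=ctrl.get_image(n); cv2.imwrite(f'pics/{tag}.png',im['pixels']); np.savez(f'pics/{tag}.npz',**{k:np.array(v) for k,v in im.items()}); return im
def load(tag): return dict(np.load(f'pics/{tag}.npz'))
def ray(im,uv):
    K=im['intrinsics'];k=float(im['k1']);uv=np.atleast_2d(uv).astype(float)
    d=cv2.undistortPoints(uv.reshape(-1,1,2),K,np.array([k,0,0,0,0.])).reshape(-1,2)
    return np.c_[d,np.ones(len(d))]
def plane(im,uv,z):
    d=ray(im,uv)@im['R']; c=-im['R'].T@im['t']; return c+d*((z-c[2])/d[:,2])[:,None]
def dep(im,uv):
    uv=np.atleast_2d(uv).astype(int); z=im['depth'][uv[:,1],uv[:,0]]
    return (ray(im,uv)*z[:,None]-im['t'])@im['R']
def proj(im,X):
    X=np.atleast_2d(X)@im['R'].T+im['t']; return cv2.projectPoints(X,np.zeros(3),np.zeros(3),im['intrinsics'],np.array([float(im['k1']),0,0,0,0.]))[0].reshape(-1,2)
def cloud(im):
    h,w=im['depth'].shape; u,v=np.meshgrid(np.arange(w),np.arange(h)); return dep(im,np.c_[u.ravel(),v.ravel()]).reshape(h,w,3)
E
python3 - <<'E'
from h import *
for n in('scene','top'):
    im=grab(n,n+'0'); print(n,im['intrinsics'],im['k1'],im['R'],im['t'],-im['R'].T@im['t'])
print(ctrl.get_state())
E
```

```text
scene [[451.67781153   0.         275.49353879]
 [  0.         451.67781153 204.45123023]
 [  0.           0.           1.        ]] 0.0486219058000488 [[ 0.15474983  0.98788171 -0.01192545]
 [ 0.57760098 -0.1002599  -0.81013891]
 [-0.80151706  0.11848071 -0.58611665]] [-0.01367434 -0.25718386  1.64661957] [ 1.47045943 -0.20736926  0.75659342]
top [[453.91697165   0.         281.42200131]
 [  0.         453.91697165 207.62421116]
 [  0.           0.           1.        ]] -0.1315544802811511 [[ 0.00294362 -0.99981386  0.01906804]
 [-0.98917708 -0.00570849 -0.14661551]
 [ 0.14669707 -0.01843009 -0.98900976]] [-0.08982054  0.61673279  1.08613673] [ 0.45098927 -0.06626561  1.16633512]
{'time': 0.1, 'joint_positions': array([-1.20888175,  0.32175437, -0.07011385,  1.45151824,  0.02264701,
        1.37079554, -0.05691279]), 'qd': array([-1.01434797e-03, -3.22886687e-03, -5.07418939e-04, -1.92129759e-03,
       -5.88341122e-04,  4.45372088e-04,  7.69850003e-05]), 'joint_torque': array([-2.61735950e-04, -4.92574131e+01, -4.05873125e-01, -3.13396454e+01,
       -6.43056957e-02,  3.95818159e-02,  9.14818020e-05]), 'position': array([0.22151231, 0.61090892, 0.40378474]), 'tool_rot': array([-5.43487950e-01, -3.09405565e+00,  2.63914706e-03]), 'ft_force': array([ 0.06462823, -0.21580609,  0.44430445]), 'torque': array([0.01482032, 0.02594909, 0.00149854]), 'grip_width': 1.0007212972126136}
```

View pics/scene0.png

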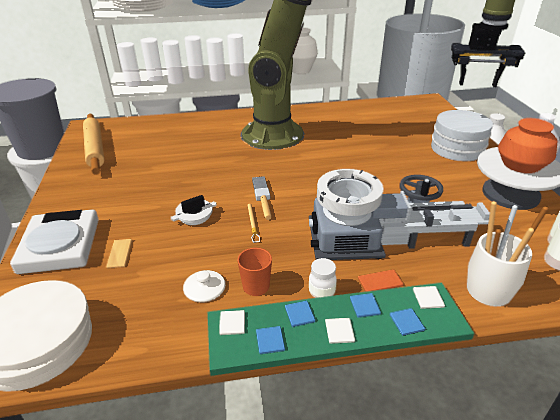

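View pics/top0.png

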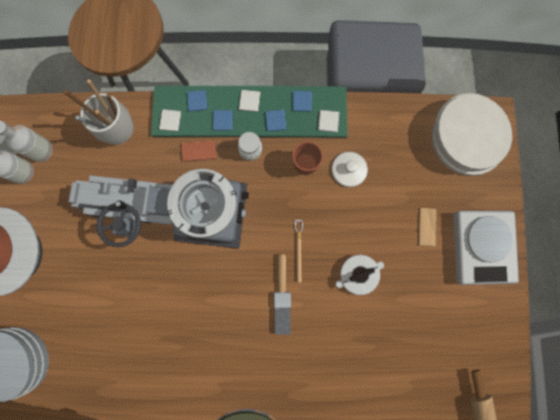

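Run:
```python
from h import *
a=load('top0')['pixels'];b=load('scene0')['pixels']
cv2.imwrite('pics/z1.png',cv2.resize(a[160:260,60:260],None,fx=4,fy=4,interpolation=cv2.INTER_CUBIC))
cv2.imwrite('pics/z2.png',cv2.resize(b[150:270,300:500],None,fx=4,fy=4,interpolation=cv2.INTER_CUBIC))
l=cv2.resize(a[245:305,330:400],None,fx=6,fy=6,interpolation=cv2.INTER_CUBIC);m=cv2.resize(b[180:240,160:230],None,fx=5.5,fy=6,interpolation=cv2.INTER_CUBIC)
cv2.imwrite('pics/z3.png',np.hstack([l,m[:, :375]]))
```

```text
(no output)
```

View pics/z1.png

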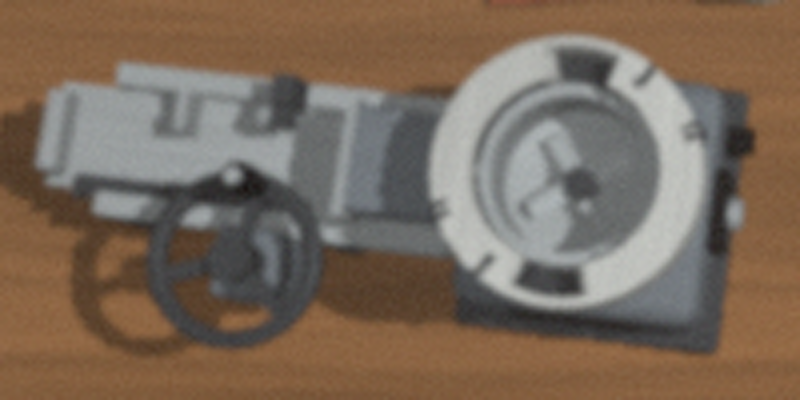

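View pics/z2.png

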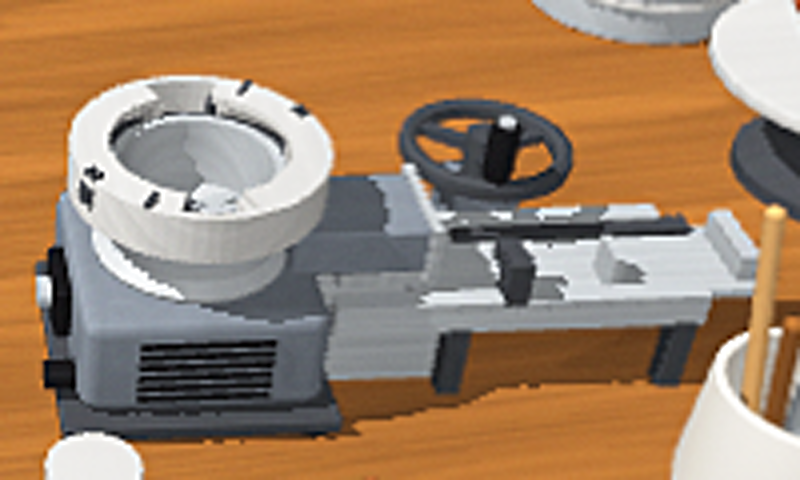

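View pics/z3.png

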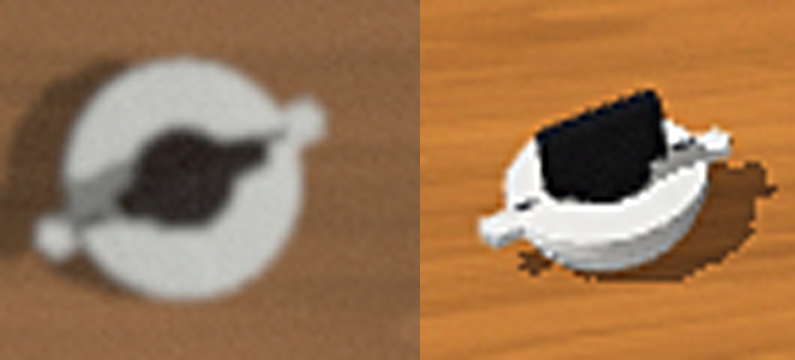

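```bash
python3 - <<'E'
from h import *
for tag,box in(('top0',(160,260,60,260)),('scene0',(150,270,300,500))):
    im=load(tag); C=cloud(im); hsv=cv2.cvtColor(im['pixels'],cv2.COLOR_BGR2HSV)
    m=np.zeros(C.shape[:2],bool); m[box[0]:box[1],box[2]:box[3]]=1; m&=im['depth']>0
    r=m&(hsv[...,2]>150)&(hsv[...,1]<60)
    P=C[r]; z=P[:,2]; h=np.histogram(z,bins=np.arange(0.05,0.2,0.005)); print(tag,list(zip(h[1].round(3),h[0])))
    s=P[(abs(z-0.163)<0.006)]
    c=np.median(s,0)
    # keep ring
    s=s[np.linalg.norm(s[:,:2]-c[:2],axis=1)<0.11]
    hull=cv2.convexHull((s[:,:2]*1).astype(np.float32)).reshape(-1,2)
    A=np.c_[2*hull,np.ones(len(hull))];x=np.linalg.lstsq(A,(hull**2).sum(1),rcond=None)[0]
    print('ring c',x[:2],'R',np.sqrt(x[2]+x[0]**2+x[1]**2),'z',np.median(s[:,2]),len(s),'bbox',s[:,:2].min(0),s[:,:2].max(0))
    # ray-based: ellipse contour to plane .163
E
python3 - <<'E'
from h import *
top=load('top0');sc=load('scene0')
def z1(u,v): return (60+u/4-.375,160+v/4-.375)
def z2(u,v): return (300+u/4-.375,150+v/4-.375)
# top points; intersect with expected heights
for n,(u,v),z in [('gap+',(585,65),.163),('gap-',(550,278),.163),('rib1',(648,75),.163),('rib2',(484,266),.163),('lock1',(693,130),.163),('lock2',(440,210),.163),('cranktop',(235,175),.153),('wheelc',(235,258),.11)]:
    print(n,plane(top,z1(u,v),z)[0].round(4))
for n,(u,v),z in [('gap+',(0,0),.163),('rib1',(152,200),.163),('rib2',(245,88),.163),('cranktop',(508,122),.153)]:
    print('s',n,plane(sc,z2(u,v),z)[0].round(4), dep(sc,z2(u,v)).round(4))
E
```

```text
top0 [(np.float64(0.05), np.int64(0)), (np.float64(0.055), np.int64(20)), (np.float64(0.06), np.int64(498)), (np.float64(0.065), np.int64(269)), (np.float64(0.07), np.int64(153)), (np.float64(0.075), np.int64(18)), (np.float64(0.08), np.int64(30)), (np.float64(0.085), np.int64(12)), (np.float64(0.09), np.int64(3)), (np.float64(0.095), np.int64(70)), (np.float64(0.1), np.int64(161)), (np.float64(0.105), np.int64(57)), (np.float64(0.11), np.int64(42)), (np.float64(0.115), np.int64(30)), (np.float64(0.12), np.int64(3)), (np.float64(0.125), np.int64(0)), (np.float64(0.13), np.int64(0)), (np.float64(0.135), np.int64(9)), (np.float64(0.14), np.int64(4)), (np.float64(0.145), np.int64(92)), (np.float64(0.15), np.int64(74)), (np.float64(0.155), np.int64(111)), (np.float64(0.16), np.int64(1240)), (np.float64(0.165), np.int64(192)), (np.float64(0.17), np.int64(0)), (np.float64(0.175), np.int64(0)), (np.float64(0.18), np.int64(0)), (np.float64(0.185), np.int64(0)), (np.float64(0.19), np.int64(0)), (np.float64(0.195), np.int64(0))]
ring c [0.61165466 0.09494844] R 0.07662099833739248 z 0.16278032
[... 1011 characters left out ...]
.int64(2)), (np.float64(0.185), np.int64(1)), (np.float64(0.19), np.int64(0)), (np.float64(0.195), np.int64(0))]
ring c [0.61321031 0.09649074] R 0.07720106350541714 z 0.16277841006214805 967 bbox [0.53416442 0.02014602] [0.69218182 0.17303509]
gap+ [0.6714 0.0861 0.163 ]
gap- [0.5504 0.1023 0.163 ]
rib1 [0.6658 0.0502 0.163 ]
rib2 [0.5569 0.1394 0.163 ]
lock1 [0.6344 0.0242 0.163 ]
lock2 [0.5882 0.1654 0.163 ]
cranktop [0.609  0.2875 0.153 ]
wheelc [0.566  0.2998 0.11  ]
s gap+ [0.4214 0.0155 0.163 ] [[0.1299 0.0751 0.0007]]
s rib1 [0.6644 0.0543 0.163 ] [[0.6628 0.0532 0.1638]]
s rib2 [0.5579 0.1425 0.163 ] [[0.5572 0.1403 0.1647]]
s cranktop [0.6082 0.2923 0.153 ] [[0.6106 0.2893 0.1552]]
```

Run:
```python
from h import *
for tag,c in(('top0',(0.6118,0.0952)),('scene0',(0.6125,0.0962))):
    im=load(tag); g=cv2.cvtColor(im['pixels'],cv2.COLOR_BGR2GRAY).astype(np.float32)
    th=np.radians(np.arange(-180,180,1.))
    for name,rs in(('gap',(.056,.058,.060,.062)),('rib',(.066,.068,.070,.072,.074))):
        S=0
        for r in rs:
            uv=proj(im,np.c_[c[0]+r*np.cos(th),c[1]+r*np.sin(th),np.full(len(th),.163)]).astype(np.float32)
            S=S+cv2.remap(g,uv[None,:,0].copy(),uv[None,:,1].copy(),cv2.INTER_LINEAR)[0]/len(rs)
        d=S<np.median(S)-(40 if name=='gap' else 20)
        # runs
        runs=[];i=0
        while i<len(d):
            if d[i]:
                j=i
                while j<len(d) and d[j]: j+=1
                w=(np.median(S)-S[i:j]); runs.append((int(np.degrees(th[i])),int(np.degrees(th[j-1])),round(float((w*np.degrees(th[i:j])).sum()/w.sum()),1)));i=j
            i+=1
        print(tag,name,runs)
```

```text
top0 gap [(-180, -170, -175.6), (-24, 7, -9.0), (157, 179, 168.6)]
top0 rib [(-180, -170, -175.6), (-76, -70, -73.1), (-42, -37, -39.4), (-24, 9, -7.7), (105, 111, 108.0), (138, 143, 140.5), (157, 179, 168.8)]
scene0 gap [(-180, -171, -175.6), (-42, -38, -39.9), (-23, -18, -20.7), (-1, 5, 2.0), (156, 179, 168.4)]
scene0 rib [(-180, -170, -175.2), (-79, -68, -73.4), (-42, -36, -38.8), (-23, -14, -19.8), (-8, -5, -6.5), (-1, 1, 0.0), (104, 112, 108.1), (138, 143, 140.4), (157, 179, 168.9)]
```

Run:
```python
from h import *
def fit(P):
    A=np.c_[2*P,np.ones(len(P))];x=np.linalg.lstsq(A,(P**2).sum(1),rcond=None)[0]
    return x[:2],np.sqrt(x[2]+x[0]**2+x[1]**2)
for tag,box in(('top0',(195,252,90,147)),('scene0',(168,205,395,450))):
    im=load(tag); C=cloud(im); g=im['pixels'].max(2)
    m=np.zeros(C.shape[:2],bool); m[box[0]:box[1],box[2]:box[3]]=1
    P=C[m&(im['depth']>0)&(g<110)]; P=P[(abs(P[:,2]-.110)<.008)]
    r=np.linalg.norm(P[:,:2]-[.567,.299],axis=1); s=P[(r>.04)&(r<.06)]
    hull=cv2.convexHull(s[:,:2].astype(np.float32)).reshape(-1,2)
    print(tag,'rim mid fit',fit(s[:,:2]),'outer',fit(hull),len(s),np.percentile(s[:,2],[50,95]))
    Q=C[m&(im['depth']>0)]; Q=Q[(Q[:,2]>.120)&(Q[:,2]<.17)]; 
    print(' crank pts',len(Q),Q.mean(0),Q.min(0),Q.max(0)); t=Q[Q[:,2]>.149]; print('top',t.mean(0),t.max(0),t.min(0))
# gate region heights in mill frame
c=np.array([.6122,.0957]);a=np.radians(-6.5);ex=np.array([np.cos(a),np.sin(a)]);ey=np.array([-ex[1],ex[0]])
for tag,box in(('top0',(170,225,65,160)),('scene0',(190,250,380,500))):
    im=load(tag);C=cloud(im)[box[0]:box[1],box[2]:box[3]].reshape(-1,3); px=im['pixels'][box[0]:box[1],box[2]:box[3]].reshape(-1,3).max(1)
    u=(C[:,:2]-c)@ex; v=(C[:,:2]-c)@ey
    k=(C[:,2]>.075)&(v>.09)&(u>-.035)&(u<.08)&(C[:,2]<.12)
    H={}
    for uu,vv,zz,p in zip(u[k],v[k],C[k,2],px[k]):
        H.setdefault((round(uu/.008),round(vv/.005)),[]).append((zz,p))
    print(tag)
    for key in sorted(H): print(key[0]*8,key[1]*5,[int(np.median([x[0] for x in H[key]])*1000),int(np.median([x[1] for x in H[key]])),len(H[key])],end='; ')
    print()
im=load('top0');cv2.imwrite('pics/z4.png',cv2.resize(im['pixels'][170:215,65:165],None,fx=8,fy=8,interpolation=cv2.INTER_CUBIC))
im=load('scene0');cv2.imwrite('pics/z5.png',cv2.resize(im['pixels'][190:245,400:500],None,fx=8,fy=8,interpolation=cv2.INTER_CUBIC))
```

```text
top0 rim mid fit (array([0.56566393, 0.29984761]), np.float64(0.04798845491656674)) outer (array([0.56578097, 0.3006925 ]), np.float64(0.05304875693595441)) 587 [0.11104689 0.11478035]
 crank pts 97 [0.60278442 0.28515671 0.1425113 ] [0.55333529 0.23213097 0.12004773] [0.6318739  0.30901073 0.15884312]
top [0.60909457 0.28680089 0.15343807] [0.61724614 0.29646036 0.15884312] [0.60097615 0.2792348  0.14942638]
scene0 rim mid fit (array([0.57110376, 0.30146488]), np.float64(0.048087643755707156)) outer (array([0.57012428, 0.30299789]), np.float64(0.05324106114017116)) 438 [0.11055052 0.11401718]
 crank pts 111 [0.61580672 0.28759491 0.13948686] [0.56646613 0.23217214 0.12001189] [0.65344902 0.29961665 0.15733946]
top [0.61282309 0.28936308 0.15289371] [0.62003866 0.2960402  0.15733946] [0.60443088 0.28349188 0.149093  ]
top0
-32 105 [114, 76, 6]; -32 110 [111, 78, 5]; -32 115 [112, 88, 6]; -32 120 [112, 97, 8]; -32 125 [111, 102, 7]; -32 130 [112, 104, 5]; -32 135 [114, 113, 11]; -32 140 [118, 150, 7]; -32 160 [108, 73, 3]; -32 165 [111, 75, 8]; -32 170 [111, 69, 6]; -32 175 [111, 67, 
[... 6717 characters left out ...]
 105 [101, 106, 25]; 32 110 [96, 107, 29]; 32 115 [98, 107, 26]; 32 120 [100, 107, 29]; 32 125 [98, 112, 30]; 32 130 [98, 111, 27]; 32 135 [97, 110, 31]; 32 140 [103, 147, 29]; 32 145 [101, 143, 14]; 32 185 [89, 66, 12]; 32 190 [99, 86, 4]; 32 195 [98, 81, 3]; 32 200 [97, 144, 2]; 32 205 [92, 141, 1]; 32 250 [80, 183, 5]; 32 255 [85, 148, 12]; 32 260 [82, 140, 3]; 40 140 [96, 151, 6]; 40 145 [102, 141, 6]; 40 185 [85, 66, 12]; 40 190 [98, 89, 5]; 40 195 [99, 80, 3]; 40 200 [88, 114, 2]; 40 250 [89, 150, 1]; 40 300 [75, 220, 1]; 48 130 [75, 127, 1]; 48 165 [75, 227, 1]; 48 185 [89, 59, 14]; 48 190 [86, 56, 22]; 48 195 [90, 54, 17]; 48 200 [88, 71, 3]; 48 260 [75, 195, 1]; 48 270 [75, 192, 1];
```

View pics/z4.png

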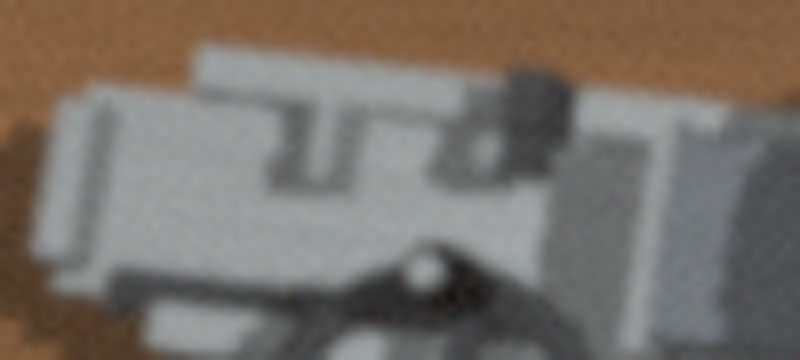

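View pics/z5.png

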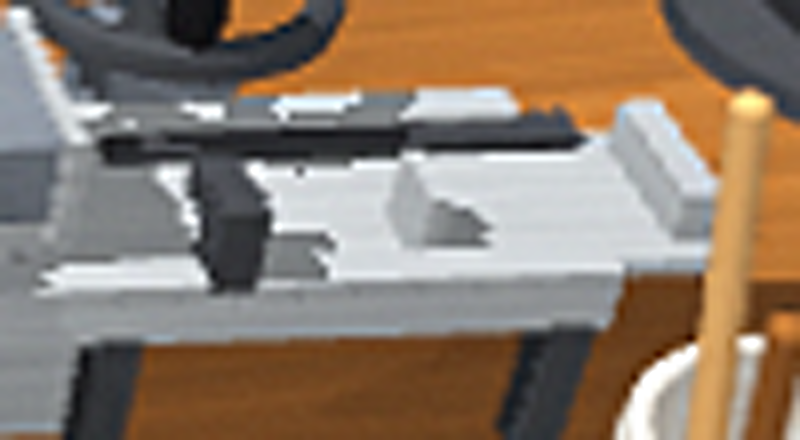

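```bash
cat >> h.py <<'E'
def toolinfo():
    s=ctrl.get_state(); R=Ro.from_rotvec(s['tool_rot']).as_matrix(); return s,R
def togo(gp,jaw=None,verbose=True):
    """shift (cm, tool axes) to bring grasp point to gp; jaw = wanted world angle (deg) of tool y (mod 180)"""
    s,R=toolinfo(); g=s['position']+R[:,2]*.164
    d=R.T@(np.array(gp)-g)*100
    j=np.degrees(np.arctan2(R[1,1],R[0,1]))
    print('t',round(s['time'],2),'grasp',g.round(4),'jaw',round(j,1),'tilt',(R[:2,2]).round(4),'F',s['ft_force'].round(1),'T',s['torque'].round(2),'w',round(s['grip_width']*87,1),'q',s['joint_positions'].round(2))
    print('shift cm',d.round(2),'norm',np.linalg.norm(d).round(2))
    if jaw is not None:
        e=(j-jaw+90)%180-90   # + = clockwise = + about tool z
        print('turn az rad',np.radians(e).round(3),'deg',e.round(1))
E
python3 -c "
from h import *
togo([.611,.288,.20],83.5)
im=load('top0')
print(plane(im,[(5,250),(20,365),(360,275)],.2))"
```

```text
t 0.1 grasp [0.2214 0.6106 0.2398] jaw 70.1 tilt [-0.0005 -0.0016] F [ 0.1 -0.2  0.4] T [0.01 0.03 0.  ] w 87.1 q [-1.21  0.32 -0.07  1.45  0.02  1.37 -0.06]
shift cm [-47.62 -17.05   4.01] norm 50.74
turn az rad -0.234 deg -13.4
[[ 0.49567232  0.52925002  0.2       ]
 [ 0.24652666  0.48093175  0.2       ]
 [ 0.45037462 -0.25190916  0.2       ]]
```

Request:
play_rows(targets="-5 -2.6 0 0 0 0 0; -5 -2.6 0 0 0 0 0; -5 -2.6 0 0 0 0 0; -5 -2.6 0 0 0 0 0; -5 -2.6 0 0 0 0 0; -5 -2.6 0 0 0 0 0", newtons=30)

```text
time: 0.85
position: [0.4524, 0.3596, 0.3997]
tool_rot: [-0.523, -3.093, 0.007]
ft_force: [0.7, 0.1, 0.1]
grip_width: 0.512
```

```bash
python3 -c "
from h import *
togo([.611,.288,.20],83.5)"
```

```text
t 0.85 grasp [0.4515 0.3589 0.2357] jaw 70.8 tilt [-0.0055 -0.0039] F [0.7 0.1 0.1] T [ 0.03 -0.08 -0.  ] w 44.6 q [-0.83  0.17  0.13  1.65 -0.02  1.33  0.54]
shift cm [-17.41  -1.43   3.51] norm 17.82
turn az rad -0.222 deg -12.7
```

Request:
play_rows(targets="0 0 0 0 0 -0.11 0; 0 0 0 0 0 -0.11 0; 0 0 0 0 0 0 0")

```text
time: 1.23
position: [0.4571, 0.3527, 0.3984]
tool_rot: [-0.192, -3.131, 0.012]
ft_force: [0.2, 0.6, 0.3]
grip_width: 0.5
```

```bash
python3 -c "
from h import *
togo([.611,.288,.185],83.5)"
```

```text
t 1.23 grasp [0.4562 0.3515 0.2344] jaw 83.0 tilt [-0.0056 -0.0076] F [0.2 0.6 0.3] T [ 0.01  0.02 -0.02] w 43.5 q [-0.81  0.17  0.11  1.65 -0.02  1.33  0.76]
shift cm [-16.17  -4.37   4.9 ] norm 17.45
turn az rad -0.009 deg -0.5
```

Request:
play_rows(targets="-5.4 -1.45 1.2 0 0 0 0; -5.4 -1.45 1.2 0 0 0 0; -5.4 -1.45 1.2 0 0 0 0; 0 0 0 0 0 0 0")

```text
time: 1.72
position: [0.6144, 0.2912, 0.3594]
tool_rot: [-0.195, -3.129, 0.012]
ft_force: [1.2, -0.1, 0.3]
grip_width: 0.499
```

```bash
python3 -c "
from h import *
togo([.611,.288,.140],83.5)
for n in('scene','top'):
    im=grab(n,n+'1')
a=load('top1')['pixels'];b=load('scene1')['pixels']
cv2.imwrite('pics/z6.png',np.hstack([cv2.resize(a[160:260,60:160],None,fx=4,fy=4),cv2.resize(b[120:220,370:470],None,fx=4,fy=4)]))
"
```

```text
t 1.73 grasp [0.6132 0.2901 0.1954] jaw 82.9 tilt [-0.0073 -0.007 ] F [ 1.2 -0.1  0.3] T [0.   0.07 0.01] w 43.4 q [-0.63  0.41  0.2   1.43 -0.08  1.32  1.02]
shift cm [ 0.16 -0.19  5.54] norm 5.55
turn az rad -0.011 deg -0.6
```

View pics/z6.png

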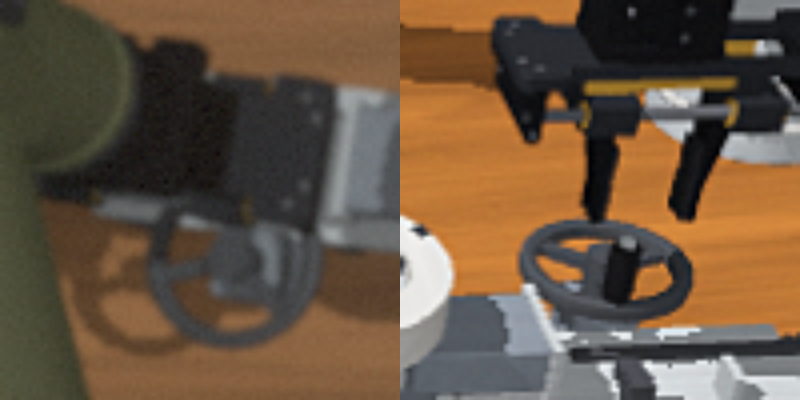

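```bash
python3 -c "
from h import *
s,R=toolinfo();g=s['position']+R[:,2]*.182
im=load('scene1')
for sg in(-1,1):
    p=g+sg*R[:,1]*.0217; uv=proj(im,p)[0]; print(p.round(4),uv,((uv-[370,120])*4+400*np.array([1,0])).round(0))
print(((proj(im,[[.609,.287,.153],[.611,.288,.153],[.6125,.289,.153]])-[370,120])*4+[400,0]).round(0))
"
```

```text
[0.6072 0.2734 0.1792] [420.91674194 171.43020273] [604. 206.]
[0.6123 0.3165 0.1791] [439.0731282  170.89220753] [676. 204.]
[[619. 242.]
 [622. 244.]
 [624. 245.]]
```

Request:
play_rows(targets="0.1 -0.1 2.8 0 0 0 0; 0 0 2.8 0 0 0 0; 0 0 0 0 0 0 -0.8; 0 0 0 0 0 0 -0.8; 0 0 0 0 0 0 -0.8; 0 0 0 0 0 0 -0.8", newtons=30)

```text
time: 2.58
position: [0.6051, 0.2989, 0.3087]
tool_rot: [-0.177, -3.13, 0.001]
ft_force: [2.1, -1.8, -5.1]
grip_width: 0.196
```

```bash
python3 -c "
from h import *
togo([.612,.289,.140],83.5)
"
```

```text
t 2.58 grasp [0.604  0.2989 0.1447] jaw 83.5 tilt [-0.0067  0.    ] F [ 2.1 -1.8 -5.1] T [-0.19 -0.07 -0.05] w 17.0 q [-0.64  0.43  0.19  1.5  -0.09  1.22  1.02]
shift cm [-0.91 -0.9   0.46] norm 1.35
turn az rad 0.001 deg 0.0
```

```bash
python3 -c "
from h import *
for n in('scene','top'):
    im=grab(n,n+'2')
a=load('top2')['pixels'];b=load('scene2')['pixels']
cv2.imwrite('pics/z7.png',np.hstack([cv2.resize(a[160:260,60:160],None,fx=4,fy=4),cv2.resize(b[140:220,380:460],None,fx=5,fy=5)]))
togo([.612,.289,.140],83.5)
"
```

```text
t 2.67 grasp [0.6041 0.2989 0.1446] jaw 83.5 tilt [-0.0068 -0.0001] F [-0.8 -2.4 -1.8] T [-0.57  0.08 -0.03] w 17.2 q [-0.64  0.43  0.19  1.5  -0.09  1.22  1.02]
shift cm [-0.9  -0.9   0.46] norm 1.35
turn az rad 0.001 deg 0.0
```

View pics/z7.png

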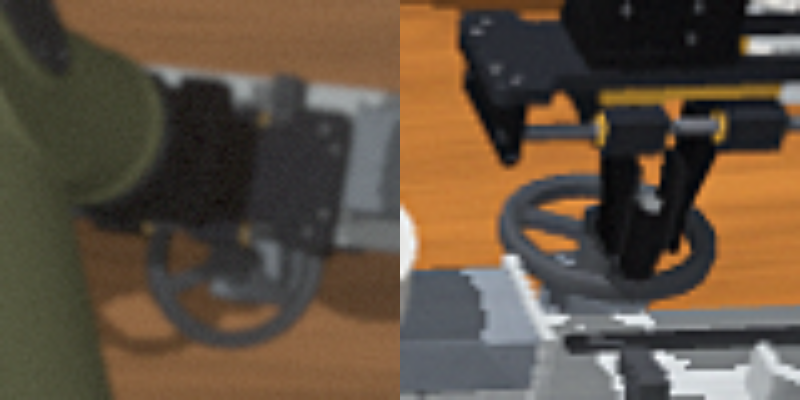

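Request:
play_rows(targets="0 0 0 0 0 0 -0.3; 0 0 0 0 0 0 -0.3; -0.9 0 0 0 0 0 -0.3; 0 0 0 0 0 0 -0.3")

```text
time: 3.18
position: [0.6152, 0.3008, 0.3115]
tool_rot: [-0.173, -3.135, -0.01]
ft_force: [-0.4, -0.5, -0.8]
grip_width: 0.347
```

```bash
python3 -c "
from h import *
togo([.613,.299,.140],83.5)
im=grab('scene','scene3')
b=im['pixels']
cv2.imwrite('pics/z8.png',cv2.resize(b[140:220,370:470],None,fx=7,fy=7))
"
```

```text
t 3.17 grasp [0.6149 0.3019 0.1475] jaw 83.7 tilt [-0.0018  0.0065] F [-0.4 -0.5 -0.8] T [ 0.    0.03 -0.02] w 30.2 q [-0.63  0.45  0.19  1.48 -0.09  1.22  1.03]
shift cm [ 0.16 -0.31  0.75] norm 0.83
turn az rad 0.003 deg 0.2
```

View pics/z8.png

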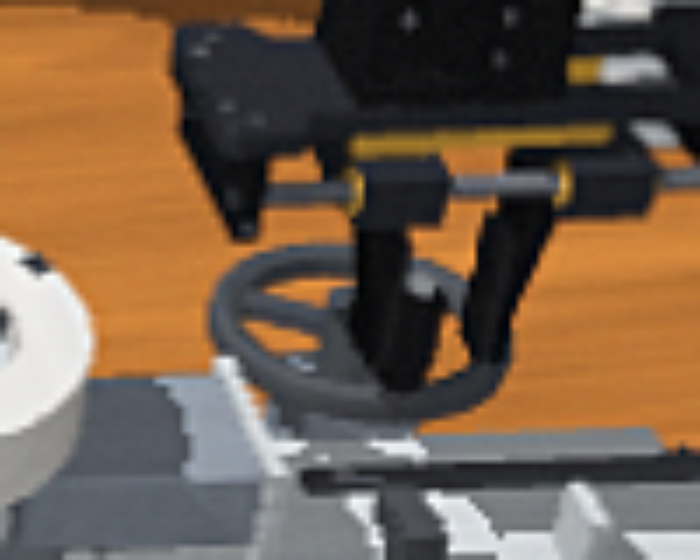

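```bash
python3 -c "
from h import *
im=load('scene3'); print(plane(im,(370+420/7,140+285/7),.153))
s,R=toolinfo();g=s['position']+R[:,2]*.164
for z in(0,.018):
  print(((proj(im,[g+R[:,2]*z-R[:,1]*.0151,g+R[:,2]*z,g+R[:,2]*z+R[:,1]*.0151])-[370,140])*7).round(0))
C=cloud(im); m=C[165:195,420:445].reshape(-1,3); print(m[(m[:,2]>.145)&(m[:,2]<.16)&(m[:,0]>.6)].round(3)[:12])
"
```

```text
[[0.61211108 0.2991263  0.153     ]]
[[385. 303.]
 [428. 301.]
 [472. 299.]]
[[376. 346.]
 [419. 344.]
 [462. 342.]]
[[0.605 0.279 0.158]
 [0.61  0.319 0.157]
 [0.604 0.28  0.155]
 [0.609 0.297 0.156]
 [0.609 0.3   0.156]
 [0.611 0.302 0.157]
 [0.607 0.319 0.153]
 [0.616 0.316 0.159]
 [0.616 0.319 0.158]
 [0.609 0.277 0.155]
 [0.61  0.295 0.154]
 [0.614 0.295 0.157]]
```

Request:
play_rows(targets="0.2 -0.3 0.7 0 0 0 -0.3; 0 0 0 0 0 0 -0.8; 0 0 0 0 0 0 -0.8; 0 0 0 0 0 0 -0.8; 0 0 0 0 0 0 -0.8")

```text
time: 3.85
position: [0.6121, 0.2977, 0.3037]
tool_rot: [-0.173, -3.133, -0.008]
ft_force: [-0.1, 0.4, -0.7]
grip_width: 0.203
```

```bash
python3 -c "
from h import *
togo([.612,.299,.140],83.5)
"
```

```text
t 3.85 grasp [0.6116 0.2986 0.1397] jaw 83.7 tilt [-0.0032  0.0055] F [-0.1  0.4 -0.7] T [-0.15 -0.04  0.04] w 17.7 q [-0.63  0.45  0.19  1.5  -0.09  1.21  1.03]
shift cm [-0.04  0.04 -0.03] norm 0.06
turn az rad 0.003 deg 0.2
```

```bash
cat > w.py <<'E'
from h import *
import sys
def wind(n,step,c=(.568,.301),r=.045,z=.140):
    s,R=toolinfo();g=s['position']+R[:,2]*.164; c=np.array(c)
    th=np.arctan2(g[1]-c[1],g[0]-c[0]); print('theta',th.round(3),'rad',np.linalg.norm(g[:2]-c).round(4)); togo([*(g[:2]),z],83.5)
    p=g.copy()
    for k in range(1,n+1):
        t=th-step*k; q=np.array([c[0]+r*np.cos(t),c[1]+r*np.sin(t),z]); d=R.T@(q-p)*100; p=q; print(d.round(2),end=' ')
    print()
if __name__=='__main__': wind(int(sys.argv[1]),float(sys.argv[2]))
E
python3 w.py 5 .3
```

```text
theta -0.054 rad 0.0437
t 3.85 grasp [0.6116 0.2986 0.1397] jaw 83.7 tilt [-0.0032  0.0055] F [-0.1  0.4 -0.7] T [-0.15 -0.04  0.04] w 17.7 q [-0.63  0.45  0.19  1.5  -0.09  1.21  1.03]
shift cm [ 0.    0.   -0.03] norm 0.03
turn az rad 0.003 deg 0.2
[-0.01 -1.33 -0.03] [ 0.52 -1.24 -0.  ] [ 0.86 -1.03 -0.  ] [ 1.13 -0.73  0.  ] [ 1.29 -0.37  0.  ]
```

Request:
play_rows(targets="0.1 -1.33 0 0 0 0 -0.8; 0.52 -1.24 0 0 0 0 -0.8; 0.86 -1.03 0 0 0 0 -0.8; 1.13 -0.73 0 0 0 0 -0.8")

```text
time: 4.35
position: [0.581, 0.2585, 0.3037]
tool_rot: [0.17, 3.135, 0.019]
ft_force: [1.5, 3.9, -1.8]
grip_width: 0.197
```

```bash
python3 w.py 6 .3
```

```text
theta -1.25 rad 0.0427
t 4.35 grasp [0.5815 0.2605 0.1398] jaw 83.8 tilt [0.003 0.012] F [ 1.5  3.9 -1.8] T [ 0.94 -0.5  -0.01] w 17.1 q [-0.62  0.35  0.2   1.62 -0.08  1.17  1.06]
shift cm [-0.    0.   -0.02] norm 0.02
turn az rad 0.005 deg 0.3
[ 1.2  -0.58 -0.03] [ 1.34  0.03 -0.  ] [1.28 0.42 0.  ] [1.09 0.78 0.01] [0.81 1.07 0.01] [0.46 1.26 0.01]
```

Request:
play_rows(targets="1.25 -0.4 0 0 0 0 -0.8; 1.34 0.03 0 0 0 0 -0.8; 1.28 0.42 0 0 0 0 -0.8; 1.09 0.78 0 0 0 0 -0.8; 0.81 1.07 0 0 0 0 -0.8")

```text
time: 4.97
position: [0.5243, 0.2803, 0.3037]
tool_rot: [0.174, 3.123, 0.02]
ft_force: [6.5, -0.8, -3.3]
grip_width: 0.192
```

```bash
python3 w.py 6 .3
```

```text
theta -2.717 rad 0.0454
t 4.97 grasp [0.5266 0.2823 0.1397] jaw 83.6 tilt [0.0142 0.0121] F [ 6.5 -0.8 -3.3] T [-0.38 -1.31 -0.02] w 16.7 q [-0.68  0.27  0.17  1.73 -0.05  1.13  0.97]
shift cm [-0.    0.   -0.03] norm 0.03
turn az rad 0.002 deg 0.1
[ 0.47  1.27 -0.01] [0.12 1.34 0.02] [-0.28  1.31  0.02] [-0.66  1.17  0.02] [-0.98  0.92  0.03] [-1.21  0.59  0.02]
```

Request:
play_rows(targets="0.35 1.27 0 0 0 0 -0.8; 0.1 1.34 0 0 0 0 -0.8; -0.3 1.31 0 0 0 0 -0.8; -0.66 1.17 0 0 0 0 -0.8; -0.98 0.92 0 0 0 0 -0.8")

```text
time: 5.6
position: [0.538, 0.3363, 0.3037]
tool_rot: [-0.175, -3.127, 0.002]
ft_force: [-4.5, -1.5, 3.5]
grip_width: 0.198
```

```bash
python3 w.py 6 .25; python3 -c "
from h import *
im=grab('scene','scene4')
b=im['pixels']
cv2.imwrite('pics/z9.png',cv2.resize(b[140:250,370:500],None,fx=6,fy=5))
"
```

```text
theta 2.303 rad 0.0474
t 5.6 grasp [0.5364 0.3362 0.1397] jaw 83.6 tilt [-0.0099 -0.0005] F [-4.5 -1.5  3.5] T [-0.16  0.91  0.02] w 17.3 q [-0.72  0.35  0.15  1.62 -0.06  1.18  0.9 ]
shift cm [ 0.   -0.   -0.03] norm 0.03
turn az rad 0.002 deg 0.1
[-1.02  0.58 -0.04] [-1.    0.51 -0.01] [-1.1   0.24 -0.01] [-1.12 -0.03 -0.01] [-1.08 -0.31 -0.01] [-0.97 -0.57 -0.01]
```

View pics/z9.png

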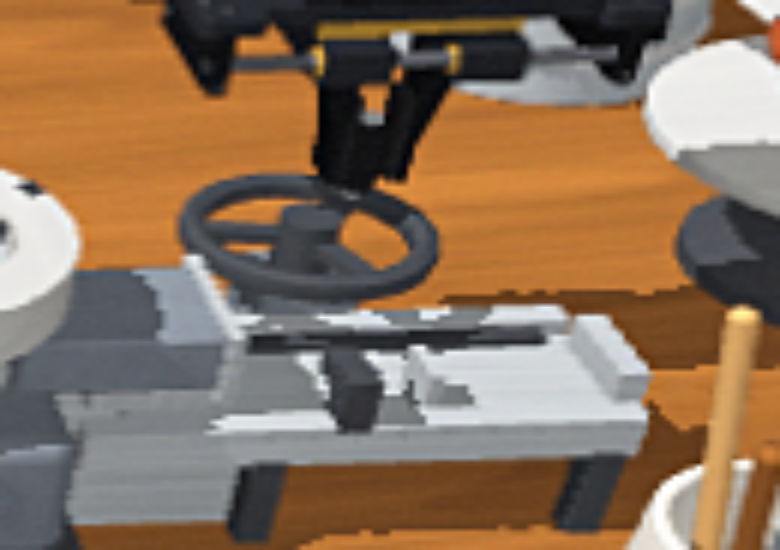

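Request:
play_rows(targets="-1.02 0.58 0 0 0 0 -0.8; -1 0.5 0 0 0 0 -0.8; -1.1 0.2 0 0 0 0 -0.8; -1.12 -0.05 0 0 0 0 -0.8")

```text
time: 6.15
position: [0.5806, 0.3468, 0.3037]
tool_rot: [-0.169, -3.122, 0.0]
ft_force: [-4.9, -0.6, 4.6]
grip_width: 0.192
```

```bash
python3 w.py 6 .2; python3 -c "
from h import *
im=grab('scene','scene5')
b=im['pixels']
cv2.imwrite('pics/z10.png',cv2.resize(b[140:250,370:500],None,fx=6,fy=5))
"
```

```text
theta 1.355 rad 0.047
t 6.15 grasp [0.5781 0.3469 0.1397] jaw 83.8 tilt [-0.0155  0.0007] F [-4.9 -0.6  4.6] T [-0.25  0.87 -0.02] w 16.7 q [-0.69  0.44  0.16  1.5  -0.08  1.22  0.94]
shift cm [ 0.   -0.   -0.03] norm 0.03
turn az rad 0.005 deg 0.3
[-0.86 -0.39 -0.04] [-0.82 -0.36 -0.01] [-0.74 -0.51 -0.01] [-0.62 -0.65 -0.01] [-0.48 -0.76 -0.01] [-0.32 -0.84 -0.  ]
```

View pics/z10.png

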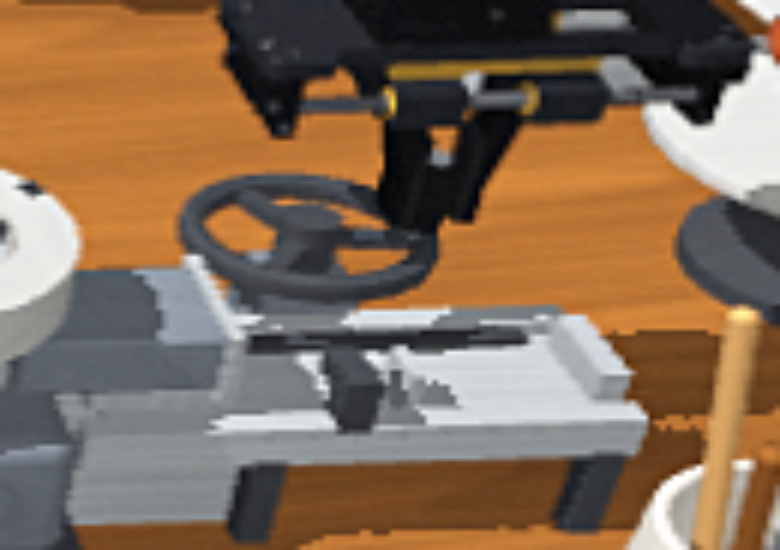

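Request:
play_rows(targets="-0.9 -0.25 0 0 0 0 -0.8; -0.82 -0.36 0 0 0 0 -0.8; -0.74 -0.51 0 0 0 0 -0.8")

```text
time: 6.58
position: [0.6054, 0.3313, 0.3036]
tool_rot: [-0.171, -3.119, 0.002]
ft_force: [-6.7, -1.7, 5.4]
grip_width: 0.194
```

```bash
python3 w.py 4 .15
```

```text
theta 0.721 rad 0.0459
t 6.58 grasp [0.6025 0.3313 0.1396] jaw 83.7 tilt [-0.0182 -0.0002] F [-6.7 -1.7  5.4] T [-0.16  1.69 -0.  ] w 16.9 q [-0.66  0.47  0.17  1.46 -0.09  1.23  0.98]
shift cm [ 0.   -0.   -0.04] norm 0.04
turn az rad 0.004 deg 0.2
[-0.4  -0.56 -0.04] [-0.38 -0.55 -0.01] [-0.3  -0.61 -0.  ] [-0.2  -0.64 -0.  ]
```

Request:
play_rows(targets="-0.4 -0.56 0 0 0 0 -0.8; -0.35 -0.56 0 0 0 0 -0.8")

```text
time: 6.82
position: [0.6119, 0.3198, 0.3037]
tool_rot: [-0.17, -3.118, -0.002]
ft_force: [-4.9, 0.6, 2.8]
grip_width: 0.199
```

```bash
python3 w.py 4 .15;python3 -c "
from h import *
im=grab('scene','scene6')
b=im['pixels']
cv2.imwrite('pics/z11.png',cv2.resize(b[190:240,410:480],None,fx=10,fy=10))
"
```

```text
theta 0.441 rad 0.0451
t 6.83 grasp [0.6088 0.3203 0.1397] jaw 83.8 tilt [-0.0186  0.0025] F [-4.9  0.6  2.8] T [ 0.46  0.99 -0.02] w 17.3 q [-0.64  0.47  0.17  1.46 -0.09  1.23  1.  ]
shift cm [ 0.    0.   -0.03] norm 0.03
turn az rad 0.004 deg 0.3
[-0.3  -0.61 -0.03] [-0.22 -0.64 -0.  ] [-0.12 -0.66 -0.  ] [-0.02 -0.67 -0.  ]
```

View pics/z11.png

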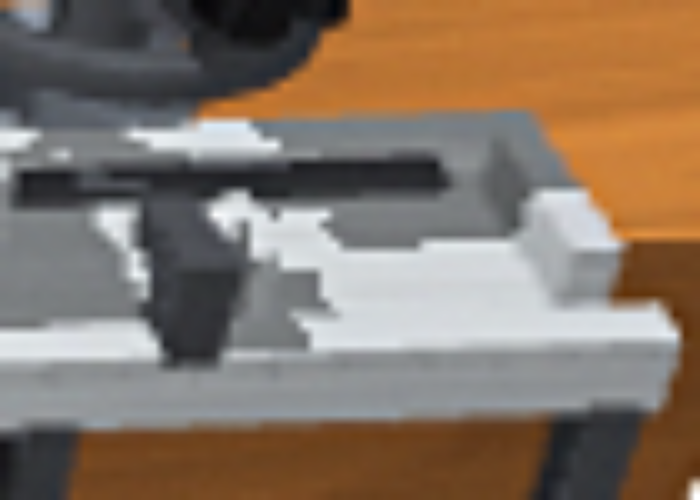

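Request:
play_rows(targets="-0.3 -0.61 0 0 0 0 -0.8; -0.22 -0.64 0 0 0 0 -0.8; -0.12 -0.66 0 0 0 0 -0.8")

```text
time: 7.25
position: [0.6154, 0.3017, 0.3037]
tool_rot: [-0.166, -3.117, -0.009]
ft_force: [-4.2, 3.4, 2.3]
grip_width: 0.198
```

```bash
python3 w.py 4 .15
```

```text
theta 0.04 rad 0.0442
t 7.25 grasp [0.6121 0.3028 0.1397] jaw 83.9 tilt [-0.0197  0.0066] F [-4.2  3.4  2.3] T [0.77 0.67 0.03] w 17.2 q [-0.62  0.46  0.17  1.48 -0.1   1.23  1.03]
shift cm [ 0.    0.   -0.03] norm 0.03
turn az rad 0.007 deg 0.4
[-0.13 -0.66 -0.03] [ 0.05 -0.67 -0.  ] [ 0.15 -0.66  0.  ] [ 0.25 -0.63  0.  ]
```

Request:
play_rows(targets="-0.05 -0.66 0 0 0 0 -0.8; 0.05 -0.67 0 0 0 0 -0.8")

```text
time: 7.5
position: [0.6138, 0.2943, 0.3038]
tool_rot: [-0.16, -3.123, -0.029]
ft_force: [6.1, 17.3, -5.9]
grip_width: 0.2
```

```bash
python3 w.py 4 .15;python3 -c "
from h import *
im=grab('scene','scene7')
b=im['pixels']
cv2.imwrite('pics/z12.png',cv2.resize(b[190:240,410:480],None,fx=10,fy=10))
"
```

```text
theta -0.08 rad 0.0437
t 7.5 grasp [0.6115 0.2975 0.1398] jaw 84.1 tilt [-0.0139  0.0193] F [ 6.1 17.3 -5.9] T [ 3.72 -1.23 -0.03] w 17.4 q [-0.61  0.45  0.17  1.49 -0.1   1.21  1.05]
shift cm [ 0.    0.   -0.02] norm 0.02
turn az rad 0.011 deg 0.6
[-0.1  -0.67 -0.03] [ 0.14 -0.66 -0.01] [ 0.23 -0.63 -0.01] [ 0.33 -0.59 -0.01]
```

View pics/z12.png

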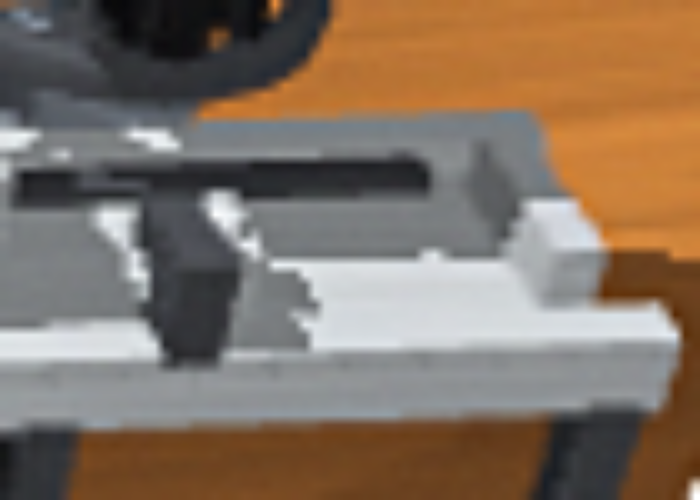

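Request:
play_rows(targets="0 -0.4 0 0 0 0 -0.8; 0 -0.3 0 0 0 0 -0.8")

```text
time: 7.8
position: [0.613, 0.2929, 0.3036]
tool_rot: [-0.151, -3.128, -0.044]
ft_force: [-1.0, 5.6, 0.5]
grip_width: 0.191
```

```bash
python3 w.py 1 .15
```

```text
theta -0.077 rad 0.0438
t 7.8 grasp [0.6117 0.2976 0.1397] jaw 84.5 tilt [-0.0079  0.0287] F [-1.   5.6  0.5] T [ 0.92  0.28 -0.02] w 16.7 q [-0.61  0.44  0.17  1.5  -0.11  1.2   1.06]
shift cm [ 0.    0.   -0.03] norm 0.03
turn az rad 0.017 deg 1.0
[-0.08 -0.67 -0.05]
```

Request:
play_rows(targets="0 0.1 0 0 0 0 -0.4; 0 0 0 0 0 0 -0.1; 0 0 0 0 0 0 0; 0 0 -3 0 0 0 0; 0 0 -5 0 0 0 0; 0 0 -5 0 0 0 0")

```text
time: 8.55
position: [0.6158, 0.285, 0.4293]
tool_rot: [-0.16, -3.124, -0.024]
ft_force: [1.1, 0.7, 0.4]
grip_width: 0.498
```

```bash
cat >> h.py <<'E'
def level(jaw):
    s,R=toolinfo(); a=np.radians(jaw); y=np.array([np.cos(a),np.sin(a),0])
    if y@R[:,1]<0: y=-y
    z=np.array([0,0,-1.]); W=np.c_[np.cross(y,z),y,z]
    print('turn rotvec tool',Ro.from_matrix(R.T@W).as_rotvec().round(3))
E
python3 - <<'E'
from h import *
togo([.53,.1,.25],60); level(84)
# lid measurement
def fit(P):
    A=np.c_[2*P,np.ones(len(P))];x=np.linalg.lstsq(A,(P**2).sum(1),rcond=None)[0]
    return x[:2].round(4),np.sqrt(x[2]+x[0]**2+x[1]**2).round(4)
for tag,box in(('top0',(245,305,325,400)),('scene0',(180,240,160,230))):
    im=load(tag);C=cloud(im);px=im['pixels'].astype(int);m=np.zeros(px.shape[:2],bool);m[box[0]:box[1],box[2]:box[3]]=1
    hsv=cv2.cvtColor(im['pixels'],cv2.COLOR_BGR2HSV)
    bar=m&(px.max(2)<60); B=C[bar]; print(tag,'bar z',np.percentile(B[:,2],[5,50,95,100]).round(3))
    t=B[(B[:,2]>.054)&(B[:,2]<.068)]; r=cv2.minAreaRect((t[:,:2]*1000).astype(np.float32)); print(' bartop',len(t),t.mean(0).round(4),r)
    w=m&(hsv[...,1]<70)&(px.max(2)>120); P=C[w]; P=P[(P[:,2]>.01)&(P[:,2]<.035)]
    print(' disc z',np.median(P[:,2]).round(4),len(P))
    # white contour rays to plane z=.026
    n,lab,st,_=cv2.connectedComponentsWithStats((m&((hsv[...,1]<70)&(px.max(2)>100)|(px.max(2)<70))).astype(np.uint8)); k=1+np.argmax(st[1:,4])
    cn=max(cv2.findContours((lab==k).astype(np.uint8),cv2.RETR_EXTERNAL,cv2.CHAIN_APPROX_NONE)[0],key=len).reshape(-1,2)
    Q=plane(im,cn,.026)[:,:2]; c0=t.mean(0)[:2]; rr=np.linalg.norm(Q-np.median(Q,0),axis=1)
    # depth ears: P farther than 54
    D=P[(P[:,2]>.018)]; c,R_=fit(Q[(rr<.054)]); print(' disc contour',c,R_)
    d=np.linalg.norm(D[:,:2]-c,axis=1); E=D[(d>.055)&(d<.072)]
    u,s,v=np.linalg.svd(E[:,:2]-c); print(' ears',len(E),E[:,2].mean().round(4),np.degrees(np.arctan2(v[0,1],v[0,0])).round(1), E[(E[:,:2]-c)@v[0]>0].mean(0).round(4),E[(E[:,:2]-c)@v[0]<0].mean(0).round(4))
E
```

```text
t 8.55 grasp [0.6137 0.2876 0.2654] jaw 84.1 tilt [-0.0125  0.0161] F [1.1 0.7 0.4] T [ 0.08 -0.05  0.01] w 43.3 q [-0.61  0.37  0.19  1.34 -0.09  1.44  1.05]
shift cm [  6.39 -19.54   1.34] norm 20.6
turn az rad 0.421 deg 24.1
turn rotvec tool [ 0.015 -0.014  0.002]
top0 bar z [0.026 0.056 0.062 0.064]
 bartop 118 [ 0.4508 -0.2822  0.0589] ((450.6341552734375, -283.35076904296875), (14.122162818908691, 60.18502426147461), 22.965837478637695)
 disc z 0.0252 937
 disc contour [ 0.4518 -0.2851] 0.0503
 ears 46 0.0218 114.6 [ 0.4259 -0.2316  0.0221] [ 0.4755 -0.3401  0.0214]
scene0 bar z [0.028 0.044 0.061 0.757]
 bartop 85 [ 0.4571 -0.2843  0.0584] ((456.08062744140625, -282.59674072265625), (16.996379852294922, 61.059261322021484), 20.119949340820312)
 disc z 0.0248 458
 disc contour [ 0.4611 -0.2828] 0.0502
 ears 31 0.0217 -65.2 [ 0.4794 -0.3393  0.0217] [ 0.4311 -0.2291  0.0217]
```

```bash
python3 -c "
from h import *
for n in('scene','top'): im=grab(n,n+'8')
a=load('top8')['pixels'];b=load('scene8')['pixels']
cv2.imwrite('pics/z13.png',np.vstack([cv2.resize(a[170:215,65:165],None,fx=6,fy=6),cv2.resize(b[190:240,400:500],None,fx=6,fy=6)]))
"
```

```text
(no output)
```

View pics/z13.png

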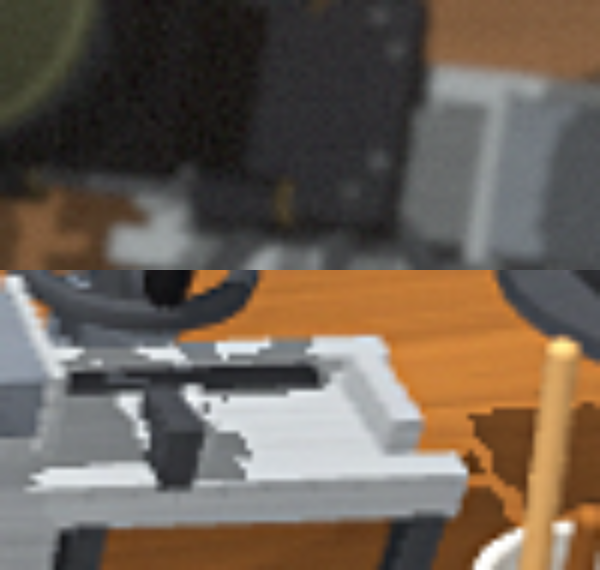

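```bash
python3 -c "
from h import *
togo([.453,-.2845,.20],23.5)"
```

```text
t 8.65 grasp [0.6169 0.2886 0.2718] jaw 84.1 tilt [-0.0013  0.0218] F [ 0.8 -0.   0.5] T [-0.02 -0.13  0.01] w 43.2 q [-0.6   0.37  0.19  1.33 -0.09  1.44  1.05]
shift cm [ 10.4  -58.83   5.95] norm 60.04
turn az rad 1.058 deg 60.6
```

Request:
play_rows(targets="0.4 -3 0 0.02 0 0 0; 0.9 -5 0 0 0 0 0; 0.9 -5 0 0 0 0 0; 0.9 -5 0 0 0 0 0; 0.9 -5 0 0 0 0 0; 0.9 -5 0 0 0 0 0; 0.9 -5 0 0 0 0 0; 0.9 -5 0 0 0 0 0.3; 0.9 -5 1 0 0 0 0.3; 0.9 -5 1 0 0 0 0.3; 0.9 -5 1 0 0 0 0.3; 0.9 -5 1 0 0 0 0.3")

```text
time: 10.15
position: [0.4474, -0.3026, 0.3902]
tool_rot: [0.166, 3.136, -0.007]
ft_force: [1.2, -0.0, -0.3]
grip_width: 0.65
```

```bash
python3 -c "
from h import *
togo([.453,-.2845,.20],23.5)
im=grab('top','top9')
a=im['pixels']
cv2.imwrite('pics/z14.png',cv2.resize(a[160:260,60:260],None,fx=4,fy=4))
"
```

```text
t 10.15 grasp [ 0.4475 -0.3033  0.2262] jaw 83.9 tilt [ 0.001  -0.0044] F [ 1.2 -0.  -0.3] T [ 0.01 -0.04  0.03] w 56.5 q [-0.04  0.1   0.63  1.77 -0.06  1.29  2.06]
shift cm [-0.34  1.94  2.61] norm 3.27
turn az rad 1.055 deg 60.4
```

View pics/z14.png

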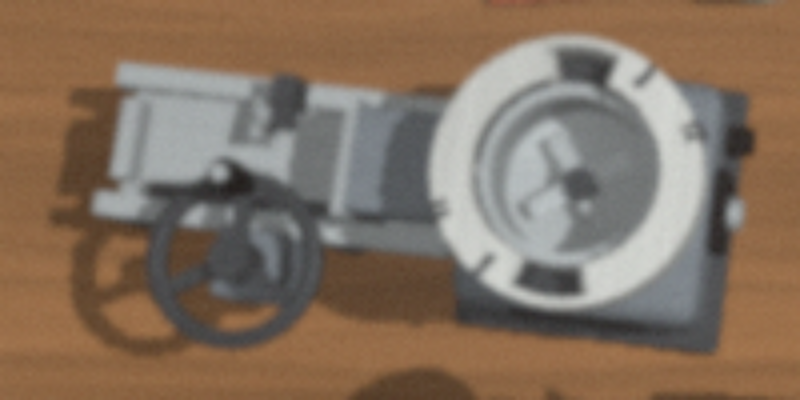

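Request:
play_rows(targets="-0.3 1.9 0 0 0 0 0.4; 0 0 0 0 0 0.176 0.4; 0 0 0 0 0 0.176 0.4; 0 0 0 0 0 0.176 0.4; 0 0 0 0 0 0.176 0.4; 0 0 0 0 0 0.176 0.4; 0 0 0 0 0 0.176 0.4; 0 0 0 0 0 0 0.4")

```text
time: 11.2
position: [0.4495, -0.2837, 0.3859]
tool_rot: [-1.772, -2.593, 0.014]
ft_force: [0.8, -0.0, 0.1]
grip_width: 0.699
```

```bash
python3 -c "
from h import *
togo([.453,-.2845,.12],23.5); level(23.5)
"
```

```text
t 11.2 grasp [ 0.4485 -0.2848  0.2219] jaw 21.3 tilt [-0.0056 -0.007 ] F [ 0.8 -0.   0.1] T [-0.06  0.04 -0.  ] w 60.8 q [-0.12  0.08  0.66  1.79 -0.04  1.29  0.93]
shift cm [-0.09  0.51 10.18] norm 10.2
turn az rad -0.038 deg -2.2
turn rotvec tool [-0.008  0.004 -0.038]
```

Request:
play_rows(targets="-0.1 0.4 3 -0.008 0.004 -0.038 0.3; 0 0 3.5 0 0 0 0.3; 0 0 3 0 0 0 0.3; 0 0 0 0 0 0 0.3")

```text
time: 11.7
position: [0.4553, -0.2796, 0.2888]
tool_rot: [1.694, 2.644, 0.003]
ft_force: [0.0, 0.8, 0.5]
grip_width: 0.65
```

```bash
python3 -c "
from h import *
togo([.453,-.2845,.05],23.5); level(23.5)
im=grab('scene','scene10'); b=im['pixels']
cv2.imwrite('pics/z15.png',cv2.resize(b[140:240,140:260],None,fx=6,fy=6))
s,R=toolinfo();g=s['position']+R[:,2]*.182
print(((proj(im,[g-R[:,1]*.028,g,g+R[:,1]*.028])-[140,140])*6).round(0))
"
```

```text
t 11.7 grasp [ 0.4558 -0.2795  0.1248] jaw 24.7 tilt [0.0027 0.0006] F [0.  0.8 0.5] T [-0.12 -0.01 -0.05] w 56.5 q [-0.09  0.19  0.65  1.9  -0.13  1.09  1.05]
shift cm [-0.34 -0.48  7.48] norm 7.5
turn az rad 0.021 deg 1.2
turn rotvec tool [0.003 0.001 0.021]
[[279. 237.]
 [306. 265.]
 [334. 295.]]
```

View pics/z15.png

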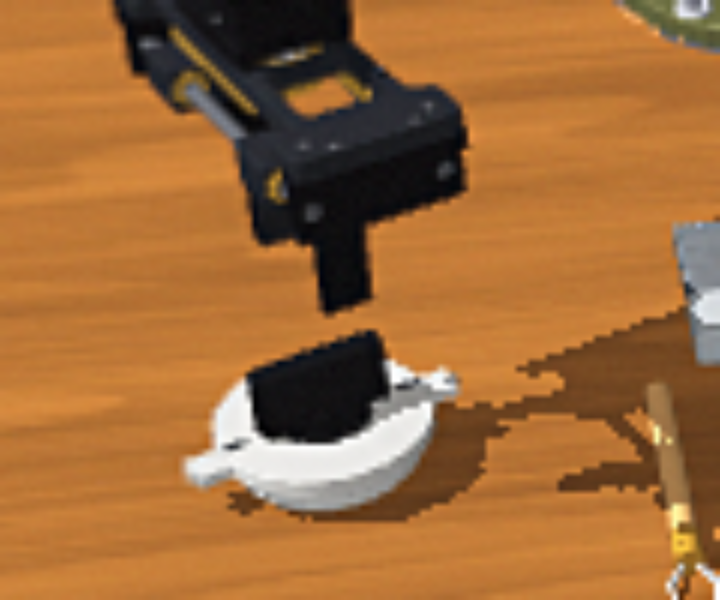

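```bash
python3 -c "
from h import *
im=load('scene10'); 
a=np.radians(-66.5);e=np.array([np.cos(a),np.sin(a),0]);n=np.array([-e[1],e[0],0])
for c in([.453,-.2845,.06],[.4555,-.2830,.06]):
  c=np.array(c);print(((proj(im,[c+e*.032+n*.007,c+e*.032-n*.007,c-e*.032+n*.007,c-e*.032-n*.007])-[140,140])*6).round(0).tolist())
"
```

```text
[[249.0, 382.0], [236.0, 367.0], [381.0, 337.0], [368.0, 322.0]]
[[252.0, 385.0], [239.0, 370.0], [385.0, 340.0], [372.0, 325.0]]
```

Request:
play_rows(targets="-0.3 -0.4 0 0 0 0.02 0.3; 0 0 3.7 0 0 0 0.3; 0 0 0 0 0 0 0.3")

```text
time: 12.12
position: [0.4555, -0.2858, 0.2575]
tool_rot: [1.714, 2.618, 0.007]
ft_force: [0.6, 0.7, -0.1]
grip_width: 0.651
```

```bash
python3 -c "
from h import *
togo([.453,-.2845,.05],23.5); level(23.5)
"
```

```text
t 12.12 grasp [ 0.4576 -0.2863  0.0935] jaw 23.6 tilt [ 0.0129 -0.003 ] F [ 0.6  0.7 -0.1] T [-0.05  0.08 -0.01] w 56.6 q [-0.07  0.23  0.65  1.93 -0.17  1.02  1.07]
shift cm [ 0.39 -0.4   4.34] norm 4.38
turn az rad 0.002 deg 0.1
turn rotvec tool [0.011 0.008 0.002]
```

Request:
play_rows(targets="0.35 -0.4 0 0.011 0.008 0 0.3; 0 0 2.1 0 0 0 0.3; 0 0 2 0 0 0 0.3; 0 0 0 0 0 0 0.3")

```text
time: 12.62
position: [0.4519, -0.286, 0.2215]
tool_rot: [1.717, 2.622, 0.003]
ft_force: [0.0, -0.1, -0.1]
grip_width: 0.649
```

```bash
python3 -c "
from h import *
togo([.453,-.2845,.05],23.5); level(23.5)
im=grab('scene','scene11'); b=im['pixels']
cv2.imwrite('pics/z16.png',cv2.resize(b[150:230,150:240],None,fx=8,fy=7))
"
```

```text
t 12.62 grasp [ 0.4531 -0.2864  0.0575] jaw 23.6 tilt [ 0.0069 -0.0026] F [ 0.  -0.1 -0.1] T [-0.04  0.07  0.02] w 56.5 q [-0.05  0.28  0.64  1.96 -0.21  0.96  1.1 ]
shift cm [0.18 0.07 0.75] norm 0.78
turn az rad 0.001 deg 0.1
turn rotvec tool [0.005 0.005 0.001]
```

View pics/z16.png

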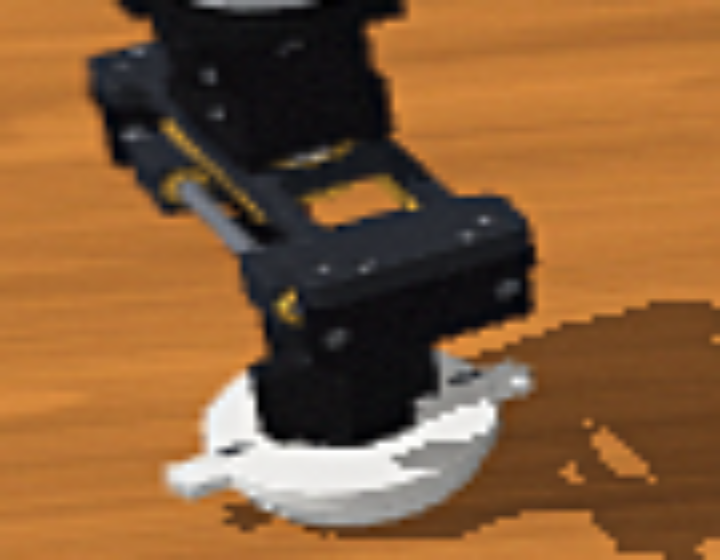

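Fingers straddle the bar (around (345,390) in the enlargement). Down the last bit and grip.

Request:
play_rows(targets="0.15 0.05 0.7 0.005 0.005 0 0.3; 0 0 0 0 0 0 -0.3; 0 0 0 0 0 0 -0.7; 0 0 0 0 0 0 -0.9; 0 0 0 0 0 0 -0.9; 0 0 0 0 0 0 -0.9", newtons=45)

```text
time: 13.42
position: [0.4531, -0.2853, 0.2169]
tool_rot: [1.718, 2.625, 0.001]
ft_force: [-4.7, -1.9, 1.9]
grip_width: 0.168
```

```bash
python3 -c "
from h import *
togo([.453,-.2845,.05],23.5); level(23.5)
"
```

```text
t 13.43 grasp [ 0.4537 -0.2855  0.0529] jaw 23.6 tilt [ 0.0041 -0.0016] F [-4.7 -1.9  1.9] T [-0.45  0.99  0.07] w 14.6 q [-0.05  0.29  0.64  1.96 -0.21  0.95  1.1 ]
shift cm [ 0.12 -0.03  0.29] norm 0.32
turn az rad 0.001 deg 0.1
turn rotvec tool [0.003 0.003 0.001]
```

Request:
play_rows(targets="0 0 -2 0 0 0 -0.9; 0 0 -4 0 0 0 -0.9; 0 0 -5 0 0 0 -0.9; 0 0 -5 0 0 0 -0.9; 0 0 -5 0 0 0 -0.9; 0 0 0 0 0 0 -0.9")

```text
time: 14.18
position: [0.4506, -0.2836, 0.4278]
tool_rot: [-1.718, -2.622, 0.002]
ft_force: [1.0, -0.0, -4.4]
grip_width: 0.163
```

```bash
python3 -c "
from h import *
togo([.612,.0957,.26],83.5); level(23.5)
im=grab('scene','scene12'); b=im['pixels']
cv2.imwrite('pics/z17.png',cv2.resize(b[80:220,120:280],None,fx=4.5,fy=4))
"
```

```text
t 14.18 grasp [ 0.4495 -0.2832  0.2638] jaw 23.5 tilt [-0.0068  0.0026] F [ 1.  -0.  -4.4] T [-0.13 -0.04 -0.  ] w 14.2 q [-0.13  0.06  0.67  1.73 -0.04  1.38  0.96]
shift cm [28.25 30.03  0.37] norm 41.23
turn az rad -1.047 deg -60.0
turn rotvec tool [-0.005 -0.005  0.001]
```

View pics/z17.png

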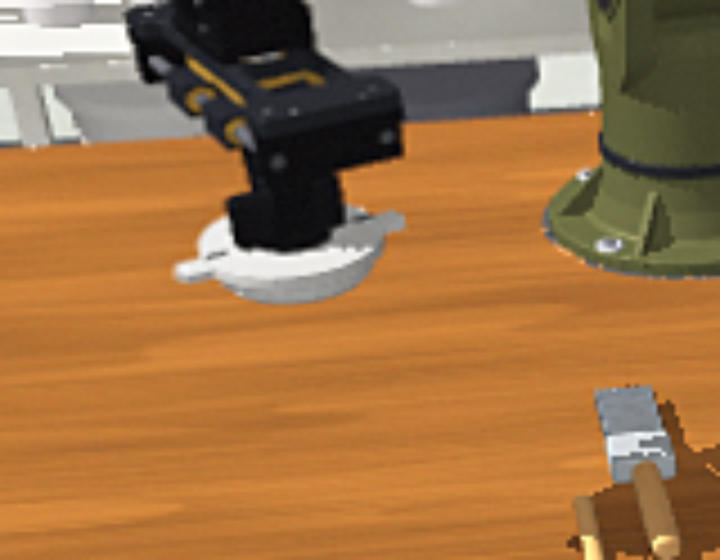

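```bash
cat > lid.py <<'E'
from h import *
def ears(tag,c,zoff=0):
    im=load(tag);C=cloud(im);hsv=cv2.cvtColor(im['pixels'],cv2.COLOR_BGR2HSV);px=im['pixels'].max(2)
    d=np.linalg.norm(C[...,:2]-np.array(c[:2]),axis=2)
    m=(d<.078)&(abs(C[...,2]-c[2])<.014)&(hsv[...,1]<70)&(px>120)
    P=C[m];dd=d[m]; E=P[dd>.054]; u=E[:,:2]-c[:2]; v=np.linalg.svd(u)[2][0]
    k=u@v>0; print(tag,len(E),k.sum(),'ang',np.degrees(np.arctan2(v[1],v[0])).round(1),'ends',E[k].mean(0).round(4),E[~k].mean(0).round(4))
    e=E[k].mean(0)-E[~k].mean(0); print('mid',((E[k].mean(0)+E[~k].mean(0))/2).round(4),'ang2',np.degrees(np.arctan2(e[1],e[0])).round(1),'len',np.linalg.norm(e[:2]).round(4))
E
python3 -c "
from lid import *
grab('top','top12')
s,R=toolinfo();g=s['position']+R[:,2]*.164; c=[g[0],g[1],g[2]-.033]; print(g,c)
ears('scene12',c);ears('top12',c)
a=load('top12')['pixels'];u=proj(load('top12'),c)[0].astype(int);print(u)
cv2.imwrite('pics/z18.png',cv2.resize(a[u[1]-50:u[1]+50,u[0]-60:u[0]+60],None,fx=5,fy=5))
"
```

```text
[ 0.44740361 -0.28163903  0.25941882] [np.float64(0.4474036088059308), np.float64(-0.28163902534615465), np.float64(0.22641881767765035)]
scene12 47 26 ang -65.4 ends [ 0.4776 -0.3308  0.2308] [ 0.4283 -0.2256  0.2321]
mid [ 0.4529 -0.2782  0.2314] ang2 -64.9 len 0.1162
top12 39 0 ang -65.6 ends [nan nan nan] [ 0.4228 -0.2276  0.2304]
mid [nan nan nan] ang2 nan len nan
[376 276]lid.py:7: RuntimeWarning: Mean of empty slice.
  k=u@v>0; print(tag,len(E),k.sum(),'ang',np.degrees(np.arctan2(v[1],v[0])).round(1),'ends',E[k].mean(0).round(4),E[~k].mean(0).round(4))
  ret = um.true_divide(
lid.py:8: RuntimeWarning: Mean of empty slice.
  e=E[k].mean(0)-E[~k].mean(0); print('mid',((E[k].mean(0)+E[~k].mean(0))/2).round(4),'ang2',np.degrees(np.arctan2(e[1],e[0])).round(1),'len',np.linalg.norm(e[:2]).round(4))
```

View pics/z18.png

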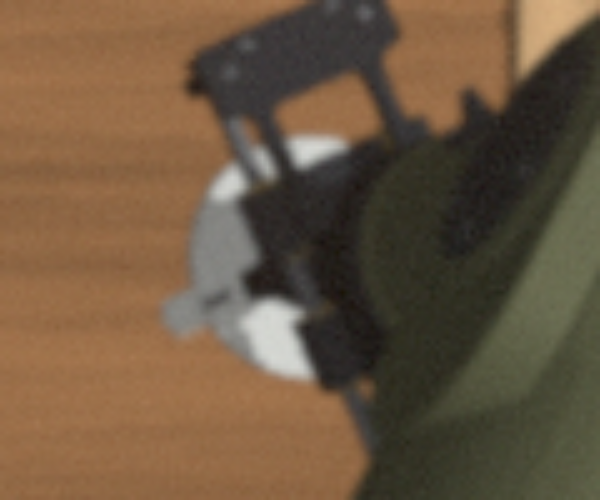

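Request:
play_rows(targets="1.5 1.6 -0.5 0 0 0 -0.9; 3.5 3.7 -0.3 0 0 0 -0.9; 3.5 3.7 0 0 0 0 -0.9; 3.5 3.7 0 0 0 0 -0.9; 3.5 3.7 0 0 0 0 -0.9; 3.5 3.7 0 0 0 0 -0.9; 3.5 3.7 0 0 0 0 -0.9; 3 3.2 0 0 0 0 -0.9; 1.5 1.6 0 0 0 0 -0.9; 0 0 0 0 0 0 -0.9")

```text
time: 15.52
position: [0.6034, 0.0894, 0.3996]
tool_rot: [-1.701, -2.579, 0.048]
ft_force: [0.3, -1.1, -4.5]
grip_width: 0.152
```

```bash
python3 -c "
from h import *
togo([.612,.0957,.26],83.5); level(23.5)
"
```

```text
t 15.53 grasp [0.5934 0.0899 0.2359] jaw 23.2 tilt [-0.0607  0.0026] F [ 0.3 -1.1 -4.5] T [-0.14 -0.11  0.03] w 13.2 q [-0.5   0.27  0.38  1.55 -0.11  1.4   0.3 ]
shift cm [-0.13  1.81 -2.51] norm 3.1
turn az rad -1.052 deg -60.3
turn rotvec tool [-0.055 -0.026 -0.006]
```

Request:
play_rows(targets="0 1 -2 -0.055 -0.026 0 -0.9; 0 0 -0.5 0 0 -0.174 -0.9; 0 0 0 0 0 -0.174 -0.9; 0 0 0 0 0 -0.174 -0.9; 0 0 0 0 0 -0.174 -0.9; 0 0 0 0 0 -0.174 -0.9; 0 0 0 0 0 -0.174 -0.9; 0 0 0 0 0 0 -0.9")

```text
time: 16.52
position: [0.6161, 0.0741, 0.4376]
tool_rot: [0.181, 3.105, -0.005]
ft_force: [-0.1, 0.5, -3.4]
grip_width: 0.154
```

```bash
python3 -c "
from h import *
togo([.612,.0957,.25],83.5); level(83.5)
for n in('scene','top'): im=grab(n,n+'13')
b=load('scene13')['pixels']
cv2.imwrite('pics/z19.png',cv2.resize(b[110:260,290:430],None,fx=5,fy=4))
togo([.612,.0957,.25],83.5); level(83.5)
"
```

```text
t 16.52 grasp [0.6212 0.0733 0.2737] jaw 83.3 tilt [ 0.0314 -0.0053] F [-0.1  0.5 -3.4] T [-0.01  0.05 -0.1 ] w 13.4 q [-0.39  0.23  0.27  1.51 -0.05  1.38  1.34]
shift cm [1.25 2.13 2.33] norm 3.39
turn az rad -0.003 deg -0.2
turn rotvec tool [-0.002  0.032 -0.003]
t 16.62 grasp [0.6211 0.0737 0.2734] jaw 83.3 tilt [ 0.0306 -0.0053] F [-0.1  0.6 -4. ] T [ 0.03  0.05 -0.02] w 13.7 q [-0.39  0.23  0.27  1.51 -0.05  1.38  1.33]
shift cm [1.23 2.08 2.3 ] norm 3.34
turn az rad -0.004 deg -0.2
turn rotvec tool [-0.002  0.031 -0.004]
```

View pics/z19.png

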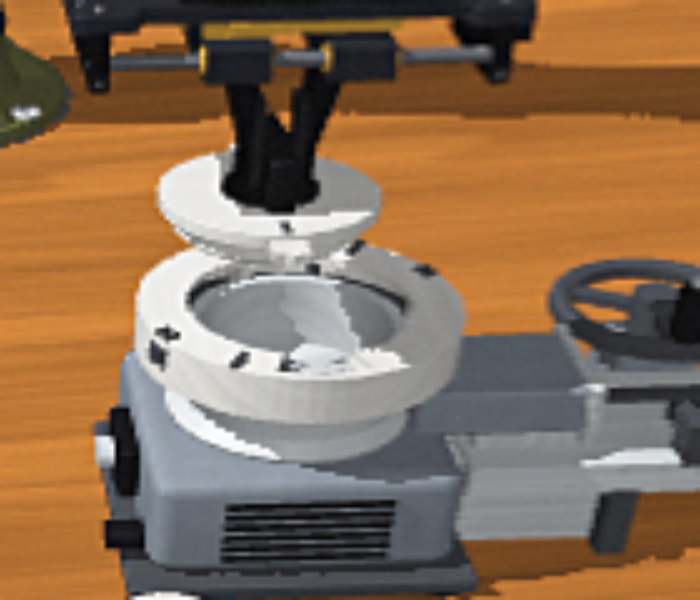

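View pics/top13.png

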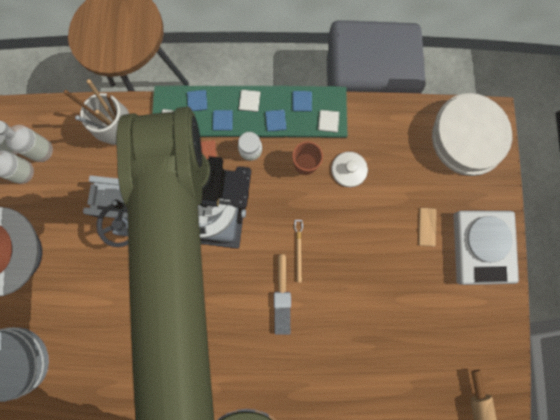

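Request:
play_rows(targets="0.6 1.9 0 -0.002 0.031 -0.004 -0.9; 0 0 0 0 0 0 -0.9; 0 0 0 0 0 0 -0.9")

```text
time: 17.0
position: [0.612, 0.0959, 0.4375]
tool_rot: [-0.182, -3.135, -0.002]
ft_force: [0.5, -0.9, -4.0]
grip_width: 0.156
```

```bash
python3 -c "
from lid import *
togo([.612,.0957,.25],83.5); level(83.5)
for n in('scene',): im=grab(n,n+'14')
b=load('scene14')['pixels']
cv2.imwrite('pics/z20.png',cv2.resize(b[110:240,290:410],None,fx=6,fy=5))
s,R=toolinfo();g=s['position']+R[:,2]*.164
ears('scene14',[g[0]+.002,g[1]+.001,g[2]-.033])
"
```

```text
t 17.0 grasp [0.6118 0.0961 0.2735] jaw 83.3 tilt [-0.0011  0.0011] F [ 0.5 -0.9 -4. ] T [ 0.01 -0.04 -0.  ] w 13.5 q [-0.41  0.24  0.26  1.49 -0.06  1.41  1.3 ]
shift cm [-0.02 -0.04  2.35] norm 2.35
turn az rad -0.003 deg -0.2
turn rotvec tool [ 0.001 -0.001 -0.003]
scene14 34 30 ang -7.2 ends [0.6724 0.0887 0.2405] [0.5523 0.0929 0.2425]
mid [0.6123 0.0908 0.2415] ang2 -2.0 len 0.1201
```

View pics/z20.png

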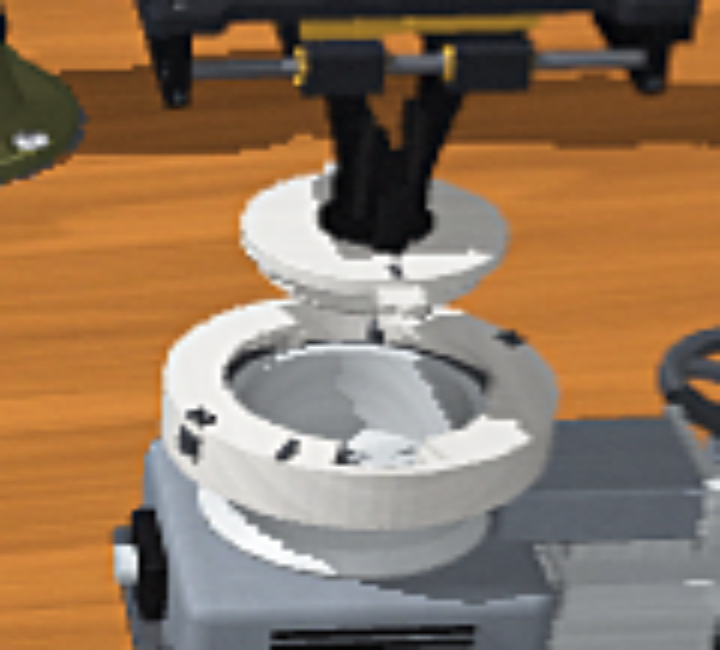

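```bash
cat >> lid.py <<'E'
def fit(P):
    A=np.c_[2*P,np.ones(len(P))];x=np.linalg.lstsq(A,(P**2).sum(1),rcond=None)[0]
    return x[:2],np.sqrt(x[2]+x[0]**2+x[1]**2)
def disc(tag,c,z,rad,tol=.006):
    im=load(tag);C=cloud(im);hsv=cv2.cvtColor(im['pixels'],cv2.COLOR_BGR2HSV);px=im['pixels'].max(2)
    d=np.linalg.norm(C[...,:2]-np.array(c[:2]),axis=2)
    m=(d<rad+.006)&(abs(C[...,2]-z)<tol)&(hsv[...,1]<70)&(px>110)
    P=C[m]; print(tag,'n',len(P),'z',np.median(P[:,2]).round(4))
    # bin by angle take outermost 
    for it in range(3):
        a=np.arctan2(P[:,1]-c[1],P[:,0]-c[0]); r=np.linalg.norm(P[:,:2]-c[:2],axis=1); E=[]
        for b in np.arange(-np.pi,np.pi,np.radians(8)):
            k=(a>=b)&(a<b+np.radians(8))
            if k.sum()>3: 
                i=np.argsort(r[k])[-2]; 
                if abs(r[k][i]-rad)<.008: E.append(P[k][i,:2])
        E=np.array(E); cc,R=fit(E); res=abs(np.linalg.norm(E-cc,axis=1)-R); cc,R=fit(E[res<.0025]); c=cc
    print('  centre',cc.round(4),'R',R.round(4),'n',len(E)); return cc
E
python3 -c "
from lid import *
s,R=toolinfo();g=s['position']+R[:,2]*.164
disc('scene14',g[:2]+[.002,.001],g[2]-.027,.05)
disc('scene14',[.613,.0965],.163,.077)
disc('scene0',[.613,.0965],.163,.077)
disc('scene0',[.455,-.283],.026,.05)
disc('top0',[.452,-.285],.026,.05)
disc('top0',[.452,-.285],.026,.05)
im=load('scene14');f=lambda u,v:(290+u/6-.4,110+v/5-.4)
print(plane(im,[f(240,235),f(508,235)],g[2]-.027).mean(0),plane(im,[f(163,400),f(557,400)],.163).mean(0))
"
```

```text
scene14 n 585 z 0.246
  centre [0.6136 0.0956] R 0.0478 n 39
scene14 n 952 z 0.1627
  centre [0.6148 0.0961] R 0.0758 n 40
scene0 n 1025 z 0.1627
  centre [0.6143 0.0963] R 0.076 n 45
scene0 n 387 z 0.0253
  centre [ 0.4554 -0.2835] R 0.0475 n 32
top0 n 912 z 0.0254
  centre [ 0.4519 -0.2856] R 0.048 n 45
top0 n 912 z 0.0254
  centre [ 0.4519 -0.2856] R 0.048 n 45
[0.62112375 0.09300365 0.24638362] [0.62981034 0.09223943 0.163     ]
```

Request:
play_rows(targets="-0.1 0 1.5 0 0 -0.003 -0.9; 0 0 2 0 0 0 -0.9; 0 0 2 0 0 0 -0.9; 0 0 1 0 0 0 -0.9; 0 0 0 0 0 0 -0.9; 0 0 0 0 0 0 -0.9")

```text
time: 17.8
position: [0.6128, 0.0954, 0.367]
tool_rot: [-0.179, -3.133, -0.0]
ft_force: [0.2, 0.0, -3.2]
grip_width: 0.16
```

```bash
python3 -c "
from lid import *
togo([.613,.096,.205],83.5); level(83.5)
for n in('scene',): im=grab(n,n+'15')
b=load('scene15')['pixels']
cv2.imwrite('pics/z21.png',cv2.resize(b[110:240,290:410],None,fx=6,fy=5))
s,R=toolinfo();g=s['position']+R[:,2]*.164
disc('scene15',g[:2]+[.002,.001],g[2]-.027,.05)
disc('scene15',[.613,.0965],.163,.077)
"
```

```text
t 17.8 grasp [0.6122 0.0955 0.203 ] jaw 83.5 tilt [-0.0033  0.0004] F [ 0.2  0.  -3.2] T [-0.02 -0.02 -0.03] w 13.9 q [-0.41  0.28  0.26  1.59 -0.07  1.28  1.32]
shift cm [-0.07  0.06 -0.2 ] norm 0.23
turn az rad -0.001 deg -0.0
turn rotvec tool [-0.    -0.003 -0.001]
scene15 n 583 z 0.1756
  centre [0.6125 0.0951] R 0.0483 n 39
scene15 n 904 z 0.1628
  centre [0.6145 0.0964] R 0.076 n 40
```

View pics/z21.png

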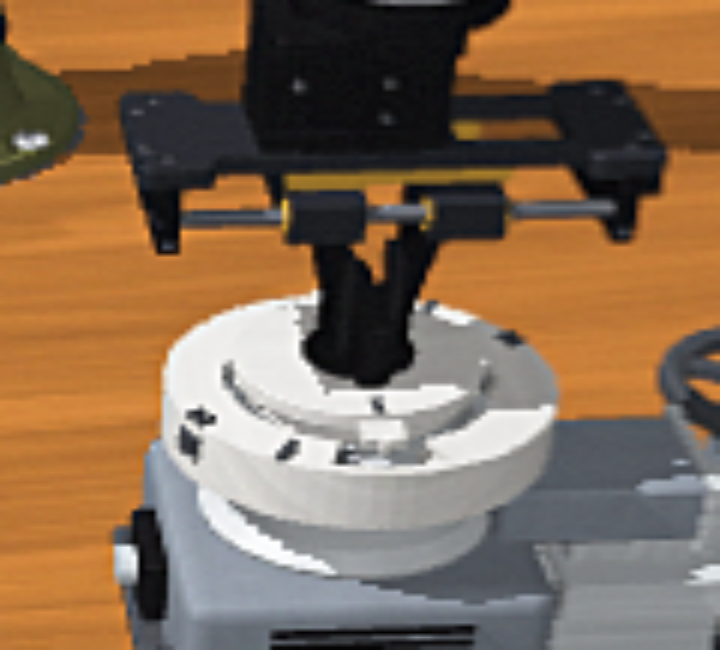

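Request:
play_rows(targets="-0.15 0.1 0 0 -0.003 0 -0.9; 0 0 0.5 0 0 0 -0.9; 0 0 0.5 0 0 0 -0.9; 0 0 0 0 0 0 -0.9")

```text
time: 18.35
position: [0.6149, 0.0964, 0.3579]
tool_rot: [0.179, 3.134, 0.001]
ft_force: [-0.5, 0.2, -3.5]
grip_width: 0.161
```

```bash
python3 -c "
from lid import *
togo([.614,.0965,.187],83.5); level(83.5)
"
```

```text
t 18.35 grasp [0.6153 0.0966 0.1939] jaw 83.5 tilt [0.0026 0.0007] F [-0.5  0.2 -3.5] T [ 0.02 -0.05  0.09] w 14.0 q [-0.41  0.29  0.25  1.6  -0.08  1.26  1.32]
shift cm [ 0.13 -0.02  0.69] norm 0.7
turn az rad -0.0 deg -0.0
turn rotvec tool [ 0.001  0.002 -0.   ]
```

Request:
play_rows(targets="0.12 0 0.3 0.001 0.002 0 -0.9; 0 0 0.4 0 0 0 -0.9; 0 0 0.2 0 0 0 -0.9; 0 0 0 0 0 0 -0.9")

```text
time: 18.85
position: [0.6137, 0.0964, 0.3513]
tool_rot: [0.179, 3.134, 0.002]
ft_force: [-0.3, 0.2, -3.8]
grip_width: 0.155
```

```bash
python3 -c "
from lid import *
togo([.614,.0965,.187],83.5); level(83.5)
"
```

```text
t 18.85 grasp [0.6141 0.0966 0.1873] jaw 83.5 tilt [0.0023 0.0009] F [-0.3  0.2 -3.8] T [ 0.02  0.03 -0.04] w 13.5 q [-0.41  0.29  0.25  1.61 -0.08  1.25  1.32]
shift cm [ 0.01 -0.01  0.03] norm 0.03
turn az rad -0.001 deg -0.0
turn rotvec tool [ 0.001  0.002 -0.001]
```

Request:
play_rows(targets="0 0 0.2 0 0 0 -0.9; 0 0 0.2 0 0 0 -0.9; 0 0 0.1 0 0 0 -0.9")

```text
time: 19.23
position: [0.6136, 0.0963, 0.3509]
tool_rot: [0.178, 3.133, 0.004]
ft_force: [-2.9, -0.4, 1.5]
grip_width: 0.159
```

```bash
python3 -c "
from lid import *
togo([.614,.0965,.187],83.5); level(83.5)
im=grab('scene','scene16')
b=im['pixels']
cv2.imwrite('pics/z22.png',cv2.resize(b[110:240,290:410],None,fx=6,fy=5))
s,R=toolinfo();g=s['position']+R[:,2]*.164
disc('scene16',g[:2]+[.002,.001],g[2]-.027,.05)
"
```

```text
t 19.23 grasp [0.6143 0.0966 0.1869] jaw 83.5 tilt [0.0041 0.0021] F [-2.9 -0.4  1.5] T [-0.16  0.57  0.01] w 13.8 q [-0.41  0.29  0.25  1.61 -0.08  1.25  1.32]
shift cm [ 0.03 -0.02 -0.01] norm 0.03
turn az rad -0.0 deg -0.0
turn rotvec tool [ 0.003  0.004 -0.   ]
scene16 n 649 z 0.1599
  centre [0.6173 0.0984] R 0.0535 n 39
```

View pics/z22.png

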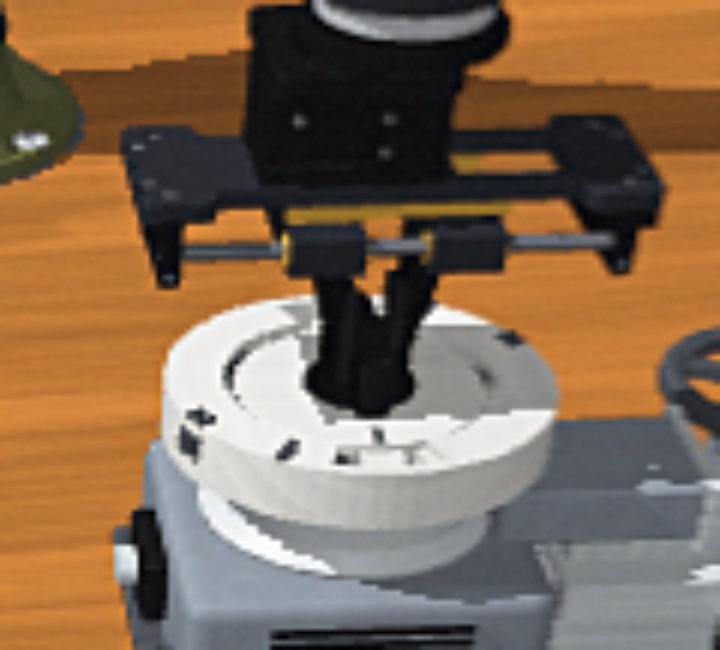

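Request:
play_rows(targets="0 0 0 0.002 0.003 0.09 -0.9; 0 0 0 0 0 0.09 -0.9; 0 0 0 0 0 0.09 -0.9")

```text
time: 19.65
position: [0.6141, 0.0962, 0.351]
tool_rot: [0.609, 3.079, 0.001]
ft_force: [-2.8, -0.5, 2.0]
grip_width: 0.154
```

```bash
python3 -c "
from lid import *
togo([.614,.0965,.187],50.5); level(50.5)
"
```

```text
t 19.65 grasp [0.6145 0.0962 0.187 ] jaw 67.6 tilt [0.0026 0.0001] F [-2.8 -0.5  2. ] T [-0.23  0.45  0.32] w 13.4 q [-0.44  0.29  0.29  1.61 -0.09  1.25  1.05]
shift cm [ 0.06  0.01 -0.  ] norm 0.06
turn az rad 0.299 deg 17.1
turn rotvec tool [0.001 0.002 0.299]
```

Request:
play_rows(targets="0 0 0 0 0 0.09 -0.9; 0 0 0 0 0 0.09 -0.9; 0 0 0 0 0 0.08 -0.9; 0 0 0 0 0 0 -0.9")

```text
time: 20.15
position: [0.614, 0.0961, 0.351]
tool_rot: [1.011, 2.972, -0.001]
ft_force: [-1.8, -1.0, 2.3]
grip_width: 0.157
```

```bash
python3 -c "
from lid import *
togo([.614,.0965,.187],50.5); level(50.5)
im=grab('scene','scene17')
b=im['pixels']
cv2.imwrite('pics/z23.png',cv2.resize(b[165:235,305:395],None,fx=8,fy=8,interpolation=cv2.INTER_CUBIC))
"
```

```text
t 20.15 grasp [0.6143 0.0958 0.187 ] jaw 52.4 tilt [ 0.002  -0.0015] F [-1.8 -1.   2.3] T [-0.08  0.44  0.08] w 13.6 q [-0.47  0.29  0.33  1.61 -0.1   1.25  0.79]
shift cm [ 0.06  0.04 -0.  ] norm 0.07
turn az rad 0.033 deg 1.9
turn rotvec tool [0.    0.003 0.033]
```

View pics/z23.png

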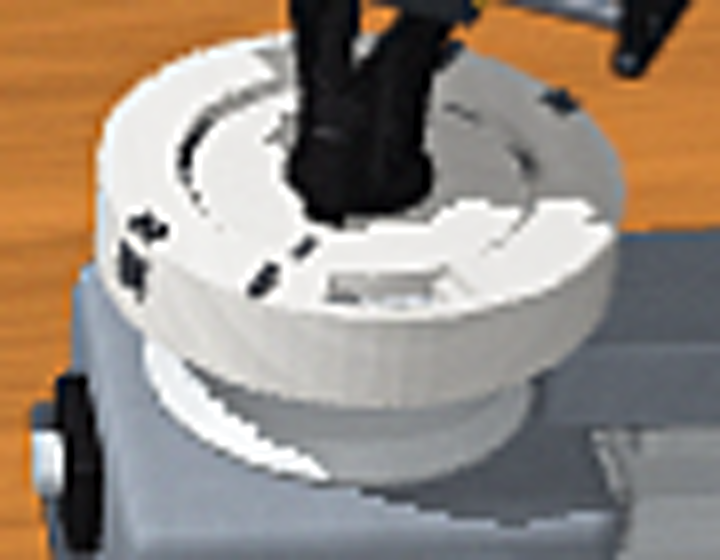

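```bash
python3 -c "
from lid import *
im=load('scene17')
s,R=toolinfo()
f=lambda u,v:(305+(u+.5)/8-.5,165+(v+.5)/8-.5)
for n,p,z in(('mark',f(305,247),.160),('rib',f(265,280),.164)):
  for c in([.6143,.0963],[.6125,.0962]):
    P=plane(im,p,z)[0]; d=P[:2]-c; print(n,P.round(4),np.degrees(np.arctan2(d[1],d[0])).round(1),np.linalg.norm(d).round(4))
togo([.614,.0965,.187],50.5)
"
```

```text
mark [0.6461 0.0715 0.16  ] -37.9 0.0403
mark [0.6461 0.0715 0.16  ] -36.3 0.0417
rib [0.6655 0.0541 0.164 ] -39.5 0.0664
rib [0.6655 0.0541 0.164 ] -38.5 0.0677
t 20.2 grasp [0.6143 0.0958 0.1869] jaw 52.4 tilt [ 0.002  -0.0014] F [-2.  -0.5  1.7] T [-0.12  0.49  0.05] w 13.7 q [-0.47  0.29  0.32  1.61 -0.1   1.25  0.79]
shift cm [ 0.06  0.04 -0.01] norm 0.07
turn az rad 0.034 deg 1.9
```

Request:
play_rows(targets="0 0 0 0 0 0.04 -0.9; 0 0 0 0 0 0 -0.9; 0 0 0 0 0 0 -0.9")

```text
time: 20.58
position: [0.6139, 0.096, 0.3509]
tool_rot: [1.07, 2.951, -0.001]
ft_force: [-2.5, -1.0, 1.3]
grip_width: 0.159
```

```bash
python3 -c "
from lid import *
togo([.614,.0965,.187],50.5)
"
```

```text
t 20.57 grasp [0.6142 0.0958 0.1869] jaw 50.1 tilt [ 0.0019 -0.0015] F [-2.5 -1.   1.3] T [-0.1   0.44  0.19] w 13.8 q [-0.47  0.29  0.33  1.61 -0.1   1.25  0.75]
shift cm [ 0.06  0.04 -0.01] norm 0.07
turn az rad -0.006 deg -0.4
```

Hold for a couple of seconds, then check for drift and look again.

Request:
play_rows(targets="0 0 0 0 0 0 -0.9; 0 0 0 0 0 0 -0.9; 0 0 0 0 0 0 -0.9; 0 0 0 0 0 0 -0.9; 0 0 0 0 0 0 -0.9; 0 0 0 0 0 0 -0.9; 0 0 0 0 0 0 -0.9; 0 0 0 0 0 0 -0.9; 0 0 0 0 0 0 -0.9; 0 0 0 0 0 0 -0.9; 0 0 0 0 0 0 -0.9; 0 0 0 0 0 0 -0.9; 0 0 0 0 0 0 -0.9; 0 0 0 0 0 0 -0.9; 0 0 0 0 0 0 -0.9; 0 0 0 0 0 0 -0.9")

```text
time: 22.58
position: [0.6139, 0.096, 0.3509]
tool_rot: [1.07, 2.951, -0.001]
ft_force: [-2.2, -1.0, 1.9]
grip_width: 0.154
```

```bash
python3 -c "
from lid import *
togo([.614,.0965,.187],50.5)
im=grab('scene','scene18');grab('top','top18')
b=im['pixels']
cv2.imwrite('pics/z24.png',cv2.resize(b[165:235,305:395],None,fx=8,fy=8,interpolation=cv2.INTER_CUBIC))
"
```

```text
t 22.57 grasp [0.6142 0.0958 0.1869] jaw 50.1 tilt [ 0.0019 -0.0014] F [-2.2 -1.   1.9] T [-0.12  0.44  0.19] w 13.4 q [-0.47  0.29  0.33  1.61 -0.1   1.25  0.75]
shift cm [ 0.06  0.04 -0.01] norm 0.08
turn az rad -0.006 deg -0.4
```

View pics/z24.png

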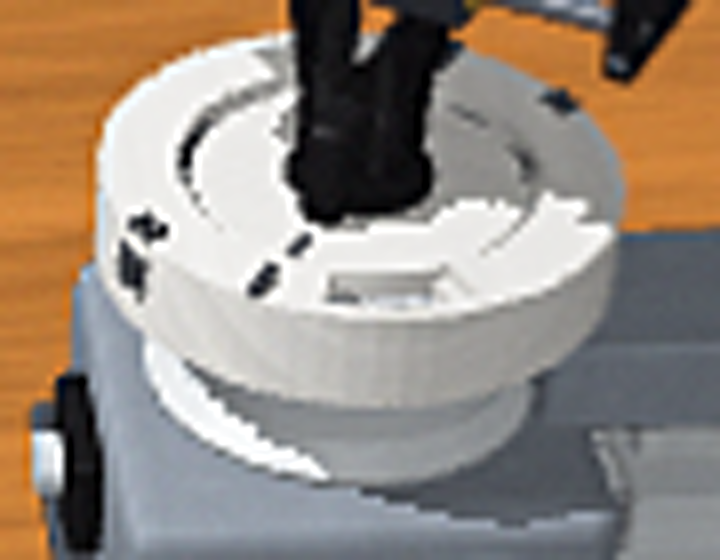

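View pics/scene18.png

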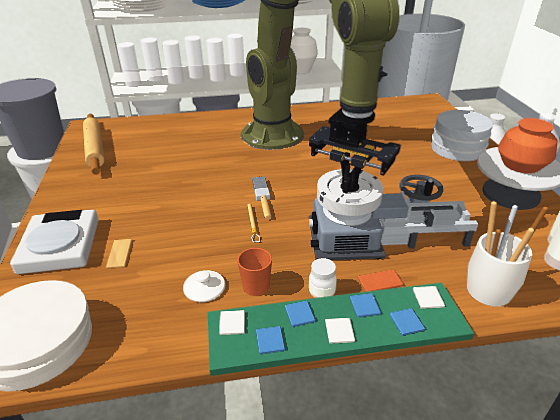

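```bash
python3 -c "
from lid import *
im=load('scene18'); f=lambda u,v:(305+(u+.5)/8-.5,165+(v+.5)/8-.5)
d=plane(im,f(300,244),.160)[0][:2]-[.6143,.0963]; print(np.degrees(np.arctan2(d[1],d[0])))
print(ctrl.close_job())"
```

```text
-40.602598236788026
the job is handed in; nothing more can be done
None
```

The job is done and handed in at about 23 s of the 72 s, with the arm still gripping the lid at the pulse mark.

**Gate:** I gripped the crank and wound the handwheel clockwise about 6.3 rad. It then stopped dead: the force rose to 17 N and further pushes moved nothing. The overhead picture shows the lug up against the stop bolt. The first grip on the crank was off-centre and turned the wheel back by about 0.2 rad, so I opened, re-centred and gripped again before winding.

**Lid:** I lifted it, lined it up and lowered it through the ring gaps. It seated with its origin at about 134 mm, as the text says. I then turned it about 33° clockwise, never past 34°, so it stayed well short of the lock.

**Last checks:**
- During a 2 s hold the jaw angle did not drift. The wrist torque was 0.19 N m and forces were below 3 N, which fits the spring.
- The lid's index line pointed at −40.6° in the last picture, against −39.5° measured for the rib. The jaw angle gave −39.9°, so the readings agree to about 1°.
- The bystanders look unmoved in the last scene picture, judged by eye.

**Where measurements disagreed:**
- The two cameras differed by 2–5 mm on some positions. I averaged them and used same-picture comparisons for the fit.
- The gate opening estimated from the images was about 47 mm, but the winding gave about 50 mm. I trusted the contact force.

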